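# Put the last small carton away in the empty tilt-out bin

### The job

Put the loose small carton away in the empty one of the three tilt-out bins. First tip the empty bin right out. The carton fits only on end and can only be let down into the bin by its top, so stand it up on one of its small ends on the table and let go, then take it afresh, put it in the bin on end, let go, and push the bin back until it clicks shut. Keep the two full bins shut and leave the gear, the bush and the connector where they are.

Things in the scene. Friction and masses are not known exactly. Their poses are not given: they have to be found in the camera images.
- empty_bin (a joint): tilt of the empty bin, rad: 0 = shut and caught, 0.65 = right out on its stop. A sprung roller catch holds it shut. Level pull at the handle to free it: about 7 N; past 0.2 rad a light spring tips it right out and holds it. Level push on the front rim to shut it: a few N, rising to 8 to 10 N from 0.17 to 0.08 rad; then it snaps to 0. If pushed less it stays ajar or falls open.
- empty_bin_pivot (a point): middle of the bottom edge of the empty bin's front wall, its pivot, 18 mm above the table. The frame turns with the bin: x to its back (away from the robot when shut), y along the hinge, z up its front wall; tipping out leans z towards the robot. Clear plastic, walls 3 mm; in this frame (mm) outside x 0 to 68, y -40 to 40; front and sides up to z 62 (rim bead 64.5), back wall to 46; open top.
- empty_bin_handle (a point): middle of the empty bin's steel bow handle, in the pivot frame at (-34, 0, 50) mm, same axes: a level round bar 8 mm thick, 60 mm long along y between the centres of its 7 mm legs, with 30 mm clear behind it to the front wall; nothing above or below it. Tipped out it lies low, and pushing on it jams: push the front rim. Every bin has one; they stand side by side, 90 mm apart.
- empty_bin_floor (a point): middle of the empty bin's inner floor, in the pivot frame at (34, 0, 3) mm, same axes. Inside 62 mm (x) by 74 mm (y). A carton on end in it has its centre 39 mm above this point and stands 19 mm above the front rim. The fixed grey shell round the bins has a roof 132 mm above the table whose front edge lies 33 mm behind the shut bin's front wall, sides sloping up to it.
- full_bin_1 (a joint): tilt of one of the two full bins beside it (same make, a carton of the same kind stands in it), rad, 0 = shut; keep it shut
- full_bin_2 (a joint): tilt of the other full bin, rad, 0 = shut; keep it shut
- box_centre (a point): centre of the loose closed brown cardboard carton, 64 x 78 x 44 mm along its own x, y, z, about 0.25 kg, lying flat on the table, centre 22 mm up; the table is clear from it towards the robot. Its small ends are the 64 x 44 mm faces at y = +-39 mm: standing on one, y is vertical, it is 78 mm tall, centre 39 mm up. It fits the bin only on end with its 64 mm side along the hinge.
- gear: bystander: small dark toothed gear lying flat, 57 mm across, 30 mm high; origin at the centre of its underside
- bush: bystander: dark steel bush standing upright, 42 mm across, 50 mm high; origin at the centre of its underside
- connector: bystander: grey harness connector lying flat, 34 x 98 x 23 mm; origin at the centre of its underside

How it is judged:
By the outcome, as a careful person would: the job done as asked, in the order asked, and still so for the second after the job is handed in, with the robot touching nothing.
It also fails if it takes over 69 s, if anything falls off the work surface, if the arm or the gripper's body presses on something with over 40 N, if the wrist force passes 120 N, or if a joint passes its speed limit or range.

### The arm

A 7-joint arm with a two-finger parallel gripper is mounted at the origin on the work surface; the furniture and walls round the work are solid. World frame = base frame: x ahead of the robot, y to its left, z up, the work surface at z = 0. Lengths are in m, angles in rad, forces in N, time in s.
With the tool pointing down it reaches from about 0.425 to 0.8 m from the base axis. Payload 8.3 kg.
Tool frame: the origin (TCP) lies midway between the tips of the shut fingers; the grasp point (between the pads) lies 19 mm behind it (env.tcp_to_grasp is the distance from the TCP to the grasp point, in m); z points along the fingers, y is the line along which they close (so a half turn about z gives the same grasp; the last joint's range is limited). The gripper opens to 85 mm and grips with 20 to 120 N. Pads are 22 mm wide; open, the fingers measure 114 mm over their backs; the gripper's body (76 mm by 85 mm) begins 54 mm behind the grasp point. The pads swing forward as they close: fully open they stand 13 mm farther back than shut.
Start: joints at [1.235, 0.383, 0.016, 1.37, -0.006, 1.388, -0.046], TCP at [0.168, -0.602, 0.199] pointing down, gripper open.
Joint ranges: [-2.95, 2.95], [-0.25, 2.06], [-1.52, 1.56], [0.18, 2.33], [-1.44, 4.58], [0.02, 2.06], [-3.01, 3.01]. Speed limits (rad/s): [2.39, 2.39, 3.01, 3.01, 3.14, 3.14, 3.14].

### API

Orientations are given as a 3x3 rotation matrix whose columns are the frame's x, y, z axes.
In Python, from station import env gives the robot as it stands. The module is installed in compiled form; this text tells all that it offers.
- The arm moves only by the tool play_rows, never from a script. Its argument "commands" is a list that holds one entry, the list of rows, each a list of 7 numbers: the shift along the tool's x, y, z in units of 75 cm (1.0 is 75 cm), then the turn, a rotation vector about the tool's x, y, z in units of 0.5 rad (1.0 is 0.5 rad), then the opening, from 0 (shut) to 1 (fully open). A call has 1 to 12 rows; each row is the pose to reach, as a shift and turn from the pose commanded when the call began, along the tool's axes at that moment; what a row does not reach only later rows make up. A row lasts 1/8 s, in which the tool goes at most 62.5 mm and 10.7 degrees, less where a joint would pass 70% of its speed; a pose out of reach is approached as far as the arm can. A call with a number of a shift or a turn outside -1 to 1 is refused whole. A call with a gripper value outside its range is refused whole. The fingers move at their own pace and stop on an object; the grip force is fixed at half the most. Time passes only in rows, so rows that repeat a pose let the fingers close. It gives the time, the measured TCP pose, the force, the opening and the grip force at its end, in the units of the state.
- env.state(): the state, without advancing time (a new reading comes with each control period).
- env.camera(name): name is "scene" or "top" or "wrist"; returns a dict with "pixels" (400x640x3 uint8, red, green, blue), "z_map" (400x640 float32, m along the optical axis (not along the pixel's ray), 0 where there is no reading), "camera_matrix" (3x3 intrinsics, pixels), "dist" ([k1, k2, p1, p2, k3] as OpenCV has them; the pictures are not rectified), "extrinsics" (4x4, takes a point from world to camera coordinates); the wrist camera has in their place "T_tool_cam" (4x4, takes a point from camera to tool coordinates, whose origin is the TCP and whose axes are the flange's). Camera axes: x right, y down, z forward; pixel columns grow to the right and rows downward; lengths in m; the calibration is good to about 2 mm. A picture is of the moment at which its call begins: read the wrist's pose just before it.
- env.job_done(): hands the job in; it is judged then, once.
The state is a dict: "t": time; "joints": joint angles; "joint_vel": joint speeds; "tau": joint torques, N m; "tool_pos": TCP position; "tcp_rot": TCP orientation; "force": force on the tool from outside, world axes, zero at the start; "wrist_torque": the same for the moment, N m; "opening": finger opening in m; "gripper_force": force on a finger pad.
Only numpy, scipy, OpenCV 4.12 (cv2) and the standard library are available. Lean on these libraries where they do the work, as an engineer would, in place of code of your own. Each camera call takes 0.05 s, during which the arm holds its last target. There are 200 camera calls.

## Working session

There is one attempt and no reset: what is moved stays moved. The work goes in short steps, Python scripts to look and compute and a tool call to move; the robot and the scene stay as the last step left them, time stands still between calls to the robot, and variables do not carry over. Pictures are saved under pics/ and viewed, at most 10 in all, crops included, and the job is handed in when it is done.

Besides the shell and the picture viewer there is one more tool, called after "Call:" by a JSON object that holds its "name" and its "arguments". play_rows: Moves the arm, as the interface text tells. Its arguments: {"type":"object","properties":{"commands":{"type":"array","items":{"type":"array","items":{"type":"array","items":{"type":"number","minimum":-1,"maximum":1}}}}},"required":["commands"]}

```bash
mkdir -p pics
cat > h.py <<'E'
import numpy as np, cv2
from station import env
def snap(n,f):
    s=env.state(); c=env.camera(n); cv2.imwrite('pics/'+f,c['pixels'][:,:,::-1]); 
    np.savez('%s.npz'%n, pos=s['tool_pos'],rot=s['tcp_rot'],**c); return s,c
def cam2w(n,s,c):
    if n=='wrist':
        T=np.eye(4);T[:3,:3]=np.array(s['tcp_rot']);T[:3,3]=s['tool_pos'];return T@np.array(c['T_tool_cam'])
    return np.linalg.inv(np.array(c['extrinsics']))
def plane(px,z,K,d,M):
    u=cv2.undistortPoints(np.float64(px).reshape(-1,1,2),K,d)[:,0]
    r=np.c_[u,np.ones(len(u))]@M[:3,:3].T; o=M[:3,3]
    return o+r*((z-o[2])/r[:,2])[:,None]
def cloud(c,M,step=1):
    z=c['z_map']; v,u=np.mgrid[0:400:step,0:640:step]; zz=z[v,u]
    n=cv2.undistortPoints(np.float64(np.c_[u.ravel(),v.ravel()]).reshape(-1,1,2),c['camera_matrix'],c['dist'])[:,0]
    P=np.c_[n*zz.ravel()[:,None],zz.ravel()]
    return (P@M[:3,:3].T+M[:3,3]).reshape(zz.shape+(3,))
E
python3 - <<'E'
from h import *
np.set_printoptions(precision=4,suppress=True)
for n in('top','scene'):
    s,c=snap(n,n+'0.png'); M=cam2w(n,s,c); print(n,M[:3,3],M[:3,2])
print(s)
E
```

```text
top [ 0.3548 -0.0096  1.1958] [ 0.0623  0.0273 -0.9977]
scene [0.0161 0.4965 0.7449] [ 0.4451 -0.5108 -0.7355]
{'t': 0.05, 'joints': array([ 1.2351,  0.3842,  0.0164,  1.3712, -0.0063,  1.3882, -0.0465]), 'joint_vel': array([ 0.0005, -0.0009,  0.0001, -0.0015, -0.0018,  0.0002, -0.0008]), 'tau': array([  0.0033, -62.9708,   0.8485, -37.3135,   0.0168,   0.0109,
         0.    ]), 'tool_pos': array([ 0.1683, -0.6013,  0.1984]), 'tcp_rot': array([[ 0.963 ,  0.2695, -0.0006],
       [ 0.2695, -0.963 ,  0.0018],
       [-0.    , -0.0019, -1.    ]]), 'force': array([ 0.0096,  0.4217, -0.4339]), 'wrist_torque': array([-0.0269,  0.0238,  0.0693]), 'gripper_force': 0.0, 'opening': 0.08511650685587914}
```

View pics/top0.png

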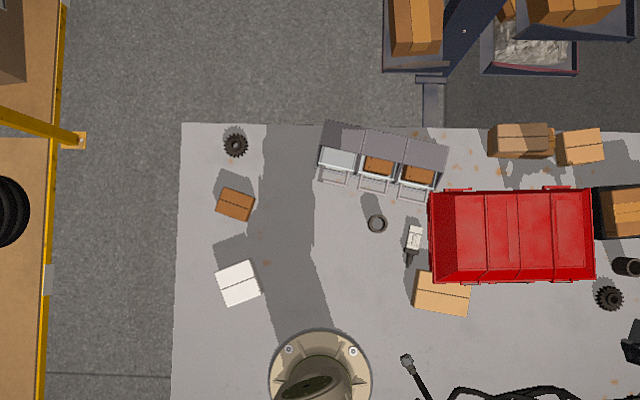

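View pics/scene0.png

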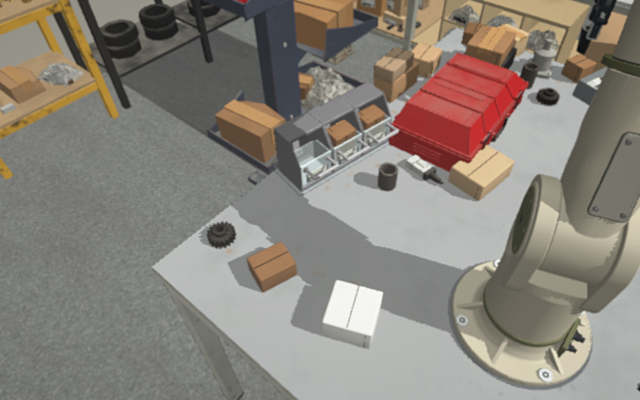

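The top view shows the brown carton at (235,203), the gear at (235,145), the empty bin leftmost at (335,165) with its handle at about (333,180), the bush at (376,223) and the connector at (413,240). A white box sits at (237,283).

Run:
```python
from h import *
np.set_printoptions(precision=4,suppress=True)
c=np.load('top.npz'); M=cam2w('top',None,c); K,d=c['camera_matrix'],c['dist']
W=cloud(c,M); hsv=cv2.cvtColor(c['pixels'],cv2.COLOR_RGB2HSV)
m=((hsv[...,0]<20)&(hsv[...,1]>100)&(hsv[...,2]>60)).astype(np.uint8)
def rep(name,sel):
    P=W[sel]; r=cv2.minAreaRect(np.float32(P[:,:2]*1000)); print(name,len(P),r,np.median(P[:,2]),P[:,2].max()); print(cv2.boxPoints(r))
roi=np.zeros(m.shape,bool); roi[175:230,205:265]=1
b=roi&(W[...,2]>.035)&(W[...,2]<.06); rep('carton',b)
for n,(y0,y1,x0,x1),lo in (('gear',(120,170,215,260),.02),('bush',(205,240,360,392),.03),('conn',(220,270,398,426),.012),('white',(255,310,205,270),.02),('roof',(115,165,315,460),.122)):
    roi=np.zeros(m.shape,bool); roi[y0:y1,x0:x1]=1; rep(n,roi&(W[...,2]>lo)&(W[...,2]<.2))
# cartons in the full bins
roi=np.zeros(m.shape,bool); roi[150:192,355:445]=1
n,l,st,cen=cv2.connectedComponentsWithStats(((m>0)&roi&(W[...,2]>.085)&(W[...,2]<.115)).astype(np.uint8))
for i in range(1,n):
    if st[i,4]>80: rep('full',l==i)
# front edge profile in empty bin column
for v in range(145,192,2): print(v,W[v,335],c['pixels'][v,335])
img=cv2.resize(c['pixels'][115:215,305:455],None,fx=5,fy=5,interpolation=cv2.INTER_CUBIC); cv2.imwrite('pics/crop1.png',img[:,:,::-1])
```

```text
carton 884 ((405.1971435546875, 208.5392303466797), (77.15432739257812, 61.82908248901367), 71.72342681884766) 0.04401608231584975 0.050614447889378855
[[363.7442 181.6031]
 [422.4542 162.2132]
 [446.6501 235.4754]
 [387.9401 254.8652]]
gear 232 ((545.4603881835938, 214.58335876464844), (51.960609436035156, 50.34550476074219), 3.0066962242126465) 0.023343910595313155 0.035550090286444735
[[518.1955 238.3587]
 [520.8362 188.0825]
 [572.7253 190.808 ]
 [570.0845 241.0842]]
bush 157 ((368.8184509277344, -120.45197296142578), (40.679962158203125, 39.97519302368164), 1.302645206451416) 0.04934224807228582 0.05611679171952444
[[ 348.0294 -100.9319]
 [ 348.9381 -140.8968]
 [ 389.6075 -139.972 ]
 [ 388.6988 -100.0071]]
conn 467 ((316.3203430175781, -205.96083068847656), (100.91734313964844, 43.2078971862793), 1.0193918943405151) 0.019946268025407 0.035343698531472345
[[ 265.4853 -185.258 ]
 [ 266.254  -228.4591]
 [ 367.1554 -226.6637]
 [ 366.3867 -183.4626]]
white 1552 ((227.71762084960938, 190.47991943359375), (87.11225128173828, 88.19600677490234), 23.006559371948242) 0.05461281398509332 0
[... 1186 characters left out ...]
 [ 0.5114 -0.0222  0.0176] [171 171 167]
163 [ 0.5063 -0.0223  0.02  ] [174 174 172]
165 [ 0.4934 -0.0217  0.0862] [184 185 182]
167 [ 0.4895 -0.0218  0.0816] [201 206 201]
169 [ 0.4897 -0.0224  0.0417] [176 172 156]
171 [ 0.4889 -0.0229  0.008 ] [138 138 138]
173 [ 0.4848 -0.0231  0.0023] [149 147 146]
175 [ 0.4806 -0.0232 -0.0027] [167 163 158]
177 [ 0.4753 -0.0233  0.0029] [174 169 166]
179 [ 0.4709 -0.0234 -0.0005] [174 163 157]
181 [ 0.4595 -0.0227  0.0702] [138 128 123]
183 [ 0.455  -0.0228  0.071 ] [183 174 173]
185 [ 0.4565 -0.0238  0.0001] [173 166 163]
187 [ 0.4521 -0.024  -0.0038] [168 165 162]
189 [ 0.4471 -0.024  -0.    ] [175 167 165]
191 [ 0.4423 -0.0241  0.0004] [171 166 163]
```

View pics/crop1.png

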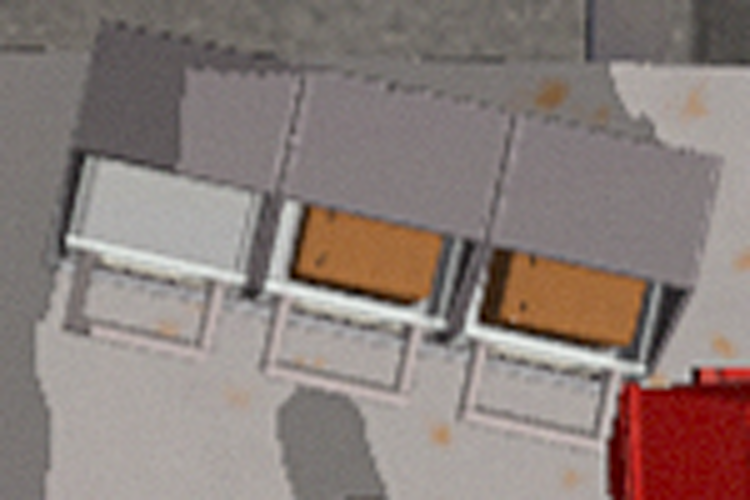

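The crop shows the empty bin's handle bar from (70,327) to (208,350) and its front rim from (67,240) to (250,280). The other two handles are parallel to it.

```bash
cat >> h.py <<'E'
np.set_printoptions(precision=4,suppress=True)
def yaw(a,tilt=0,ty=None):
    """tool y at azimuth a (deg); tool z = down, tilted by tilt deg towards azimuth a+90"""
    a=np.deg2rad(a); t=np.deg2rad(tilt); y=np.array([np.cos(a),np.sin(a),0]); f=np.array([-np.sin(a),np.cos(a),0])
    z=np.array([0,0,-1])*np.cos(t)+f*np.sin(t); return np.c_[np.cross(y,z),y,z]
def go(p,R,s=None):
    from scipy.spatial.transform import Rotation as Ro
    s=s or env.state(); R0=np.array(s['tcp_rot'])
    d=R0.T@(np.array(p)-s['tool_pos'])/.75; r=Ro.from_matrix(R0.T@R).as_rotvec()/.5
    print('row',np.round(np.r_[d,r],4).tolist(),'t',s['t'],'rows>=',max(np.linalg.norm(d)*.75/.0625,np.linalg.norm(r)*.5/np.deg2rad(10.7)))
E
python3 - <<'E'
from h import *
c=np.load('top.npz'); M=cam2w('top',None,c); K,d=c['camera_matrix'],c['dist']
f=lambda q,z: plane(np.array(q)/5+[305,115]-.4,z,K,d,M)
h=f([(70,327),(208,350),(268,368),(405,396),(463,414),(605,440)],.071); print(h); print((h[::2]+h[1::2])/2)
r=f([(67,240),(250,280),(268,287),(447,326),(468,330),(645,371)],.0825); print(r); print((r[::2]+r[1::2])/2)
E
```

```text
[[ 0.4608  0.0139  0.071 ]
 [ 0.452  -0.0478  0.071 ]
 [ 0.4447 -0.0746  0.071 ]
 [ 0.4337 -0.1356  0.071 ]
 [ 0.4264 -0.1614  0.071 ]
 [ 0.4165 -0.2242  0.071 ]]
[[ 0.4564 -0.017   0.071 ]
 [ 0.4392 -0.1051  0.071 ]
 [ 0.4214 -0.1928  0.071 ]]
[[ 0.4983  0.016   0.0825]
 [ 0.4825 -0.0652  0.0825]
 [ 0.4796 -0.0732  0.0825]
 [ 0.4643 -0.1521  0.0825]
 [ 0.4627 -0.1614  0.0825]
 [ 0.4466 -0.2391  0.0825]]
[[ 0.4904 -0.0246  0.0825]
 [ 0.4719 -0.1127  0.0825]
 [ 0.4547 -0.2002  0.0825]]
```

Run:
```python
from h import *
go([.475,-.021,.17],yaw(-101.4)); go([.3,-.4,.30],yaw(-88));
```

```text
row [0.6024, -0.6349, 0.0391, -0.0035, 0.0009, 0.9437] t 0.1 rows>= 10.513126017185648
row [0.2415, -0.2115, -0.135, -0.0035, 0.0004, 0.4759] t 0.1 rows>= 4.178888000590108
```

Call:
{"name": "play_rows", "arguments": {"commands": [[[0.05, -0.04, -0.13, 0, 0, 0.1, 0], [0.12, -0.1, -0.14, 0, 0, 0.24, 0], [0.18, -0.16, -0.14, 0, 0, 0.36, 0], [0.24, -0.22, -0.14, 0, 0, 0.48, 0], [0.3, -0.29, -0.13, 0, 0, 0.58, 0], [0.36, -0.36, -0.1, 0, 0, 0.68, 0], [0.42, -0.43, -0.06, 0, 0, 0.78, 0], [0.48, -0.5, -0.02, 0, 0, 0.86, 0], [0.54, -0.57, 0.02, 0, 0, 0.94, 0], [0.6, -0.632, 0.039, 0, 0, 0.944, 0], [0.602, -0.635, 0.039, -0.003, 0, 0.944, 0], [0.602, -0.635, 0.039, -0.003, 0, 0.944, 0]]]}}

```text
t: 1.6
tool_pos: [0.475, -0.0181, 0.1691]
tcp_rot: [[0.981, -0.194, -0.001], [-0.194, -0.981, -0.0], [-0.001, 0.001, -1.0]]
force: [0.7, -0.5, -0.3]
opening: -0.0001
gripper_force: 0.0
```

Run:
```python
from h import *
s,c=snap('wrist','w1.png'); print(s['tool_pos'],s['tcp_rot'],s['joints'],s['opening']); go([.475,-.021,.17],yaw(-101.4)); print(c['T_tool_cam'])
```

```text
[ 0.475  -0.0181  0.1691] [[ 0.9809 -0.1943 -0.001 ]
 [-0.1943 -0.9809 -0.0004]
 [-0.0009  0.0006 -1.    ]] [ 0.4849  0.1141 -0.5504  1.7899  0.0631  1.2559 -1.8486] -6.851304307499314e-05
row [0.001, 0.0087, -0.0025, -0.0023, 0.0036, 0.0138] t 1.65 rows>= 0.10920870337893339
[[ 0.0002 -0.9452 -0.3266  0.0828]
 [ 1.      0.0003 -0.0002 -0.0006]
 [ 0.0003 -0.3266  0.9452 -0.1759]
 [ 0.      0.      0.      1.    ]]
```

View pics/w1.png

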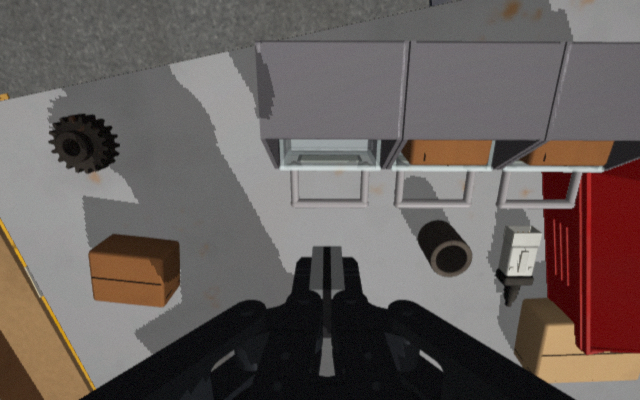

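The wrist view shows the empty bin's bar at row 203, columns 293–367, and its rim at row 168. The shut fingertips are at (327,250).

Run:
```python
from h import *
c=np.load('wrist.npz'); s=dict(tool_pos=c['pos'],tcp_rot=c['rot']); M=cam2w('wrist',s,c)
p=lambda q,z: plane(q,z,c['camera_matrix'],c['dist'],M)
print(p([(293,203),(367,203)],.070).mean(0),p([(397,203),(470,203)],.070).mean(0)); print(p([(278,168),(382,168)],.0825).mean(0))
print(c['pixels'][160:215,330].mean(1).astype(int))
g=cv2.cvtColor(c['pixels'],cv2.COLOR_RGB2GRAY)
W=cloud(c,M)
for v in range(160,212,3): print(v,W[v,330]*1000)
```

```text
[ 0.4543 -0.0165  0.07  ] [ 0.4367 -0.1052  0.07  ]
[ 0.4885 -0.023   0.0825]
[107 133 129 122 116 148 183 199 207 201 183 160 153 155 153 154 152 155
 153 154 157 158 157 152 156 157 157 157 156 155 155 157 155 157 155 157
 157 154 128  91  89 106 132 154 158 165 165 154 151 154 156 154 155 158
 158]
160 [490.3153 -23.553   62.712 ]
163 [490.1727 -23.423   72.7693]
166 [490.2854 -23.3392  83.1624]
169 [488.4465 -22.9586  85.4342]
172 [463.3138 -18.922    1.8391]
175 [460.0181 -18.2836   1.6046]
178 [456.7906 -17.6553   1.6881]
181 [453.54   -17.0226   1.7553]
184 [449.8957 -16.3256   0.6115]
187 [446.8117 -15.7185   1.3553]
190 [443.3734 -15.0531   1.0402]
193 [439.9266 -14.3856   0.7793]
196 [436.3791 -13.7007   0.3037]
199 [457.8218 -17.1649  69.6337]
202 [456.2093 -16.8203  72.6915]
205 [453.8736 -16.3557  73.7219]
208 [423.4296 -11.1618   2.386 ]
211 [419.1022 -10.3422   0.2416]
```

Call:
{"name": "play_rows", "arguments": {"commands": [[[-0.002, 0, 0.06, 0, 0, 0.01, 0], [-0.002, 0, 0.11, 0, 0, 0.014, 0], [-0.002, 0, 0.135, 0, 0, 0.014, 0], [-0.002, 0, 0.16, 0, 0, 0.014, 0], [-0.002, 0, 0.16, 0, 0, 0.014, 0]]]}}

```text
t: 2.28
tool_pos: [0.4719, -0.0216, 0.0488]
tcp_rot: [[0.979, -0.205, -0.003], [-0.205, -0.979, -0.001], [-0.003, 0.002, -1.0]]
force: [-0.5, -0.1, -0.4]
opening: 0.0002
gripper_force: 0.0
```

Call:
{"name": "play_rows", "arguments": {"commands": [[[-0.01, 0, 0, 0, 0, 0, 0], [-0.02, 0, 0, 0, 0, 0, 0], [-0.03, 0, 0, 0, 0, 0, 0], [-0.04, 0, 0, 0, 0, 0, 0], [-0.05, 0, 0, 0, 0, 0, 0], [-0.055, 0, 0, 0, 0, 0, 0], [-0.055, 0, 0, 0, 0, 0, 0], [-0.055, 0, -0.04, 0, 0, 0, 0], [-0.055, 0, -0.1, 0, 0, 0, 0], [-0.055, 0, -0.17, 0, 0, 0, 0], [-0.055, 0, -0.23, 0, 0, 0, 0.5]]]}}

```text
t: 3.65
tool_pos: [0.4333, -0.0127, 0.2248]
tcp_rot: [[0.979, -0.205, 0.001], [-0.205, -0.979, -0.002], [0.002, 0.001, -1.0]]
force: [0.0, -0.8, -0.2]
opening: 0.0175
gripper_force: 0.0
```

Run:
```python
from h import *
s,c=snap('top','top2.png'); M=cam2w('top',s,c); W=cloud(c,M); print(s['tool_pos'])
s2,w=snap('wrist','w2.png'); Mw=cam2w('wrist',s2,w); Ww=cloud(w,Mw)
# rim/handle: points in bin frame
R=np.array([[.98,-.199],[.199,.98]])
for V in (W,Ww):
    P=V.reshape(-1,3); q=(P[:,:2]-[.4895,-.0232])@R.T
    k=(abs(q[:,1])<.025)&(abs(q[:,0]+.03)<.06)&(P[:,2]>.012)&(P[:,2]<.1)
    for a in np.arange(-.08,.03,.006):
        kk=k&(q[:,0]>a)&(q[:,0]<=a+.006); print(round(a,3),kk.sum(),np.percentile(P[kk,2],[50,95]) if kk.any() else '')
print(s2['tool_pos'],s2['force'])
```

```text
[ 0.4333 -0.0127  0.2248]
-0.08 0 
-0.074 0 
-0.068 0 
-0.062 0 
-0.056 0 
-0.05 0 
-0.044 0 
-0.038 0 
-0.032 0 
-0.026 0 
-0.02 0 
-0.014 0 
-0.008 0 
-0.002 0 
0.004 0 
0.01 0 
0.016 0 
0.022 0 
0.028 0 
-0.08 0 
-0.074 0 
-0.068 0 
-0.062 0 
-0.056 0 
-0.05 0 
-0.044 72 [0.0724 0.0738]
-0.038 320 [0.073  0.0743]
-0.032 1 [0.0712 0.0712]
-0.026 0 
-0.02 0 
-0.014 0 
-0.008 107 [0.0832 0.0848]
-0.002 520 [0.063  0.0846]
0.004 253 [0.0226 0.0238]
0.01 274 [0.0226 0.0241]
0.016 268 [0.0226 0.0238]
0.022 243 [0.0226 0.0239]
0.028 86 [0.0225 0.024 ]
[ 0.436  -0.0126  0.2304] [1.997  0.2196 5.2606]
```

View pics/w2.png

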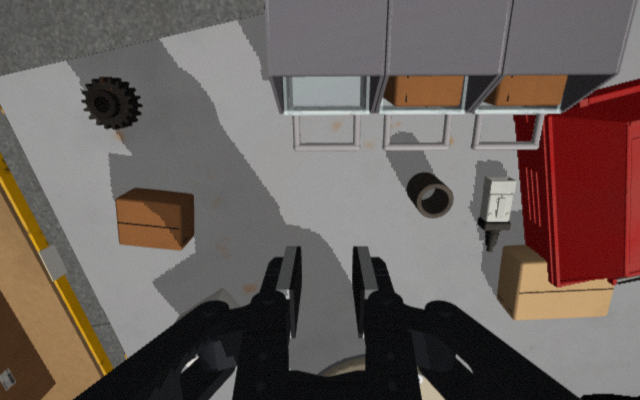

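The bin is still shut: its bar is at (327,147) and its rim at row 112, both in line with the neighbours. I'll hook it again and pull without lifting.

Run:
```python
from h import *
go([.4735,-.0200,.17],yaw(-101.4)); go([.4735,-.0200,.042],yaw(-101.4))
```

```text
row [0.0502, -0.0007, 0.0774, 0.0016, -0.018, -0.0143] t 3.75 rows>= 1.1071899067400406
row [0.0487, -0.0008, 0.248, 0.0016, -0.018, -0.0143] t 3.75 rows>= 3.033365185318592
```

Call:
{"name": "play_rows", "arguments": {"commands": [[[0.053, 0, 0.06, 0, 0, 0, 0], [0.053, 0, 0.13, 0, 0, 0, 0], [0.053, 0, 0.15, 0, 0, 0, 0], [0.053, 0, 0.18, 0, 0, 0, 0], [0.053, 0, 0.22, 0, 0, 0, 0], [0.053, 0, 0.24, 0, 0, 0, 0], [0.053, 0, 0.24, 0, 0, 0, 0]]]}}

```text
t: 4.62
tool_pos: [0.4717, -0.021, 0.0427]
tcp_rot: [[0.979, -0.205, -0.001], [-0.205, -0.979, -0.001], [-0.001, 0.001, -1.0]]
force: [-0.5, -1.0, 0.8]
opening: -0.0001
gripper_force: 0.0
```

Call:
{"name": "play_rows", "arguments": {"commands": [[[-0.01, 0, 0, 0, 0, 0, 0], [-0.02, 0, 0, 0, 0, 0, 0], [-0.03, 0, 0, 0, 0, 0, 0], [-0.035, 0, 0, 0, 0, 0, 0], [-0.035, 0, 0, 0, 0, 0, 0]]]}}

```text
t: 5.25
tool_pos: [0.4461, -0.0158, 0.0428]
tcp_rot: [[0.979, -0.205, 0.0], [-0.205, -0.979, -0.002], [0.001, 0.002, -1.0]]
force: [0.1, 1.2, 0.8]
opening: -0.0001
gripper_force: 0.0
```

Run:
```python
from h import *
s=env.state(); print(s['tool_pos'],s['force'],s['wrist_torque'])
s,c=snap('scene','s2.png'); cv2.imwrite('pics/s2c.png',cv2.resize(c['pixels'][80:210,240:440],None,fx=4,fy=4)[:,:,::-1])
```

```text
[ 0.4461 -0.0158  0.0428] [0.0818 1.1657 0.7734] [ 0.003  -0.0334 -0.0353]
```

View pics/s2c.png

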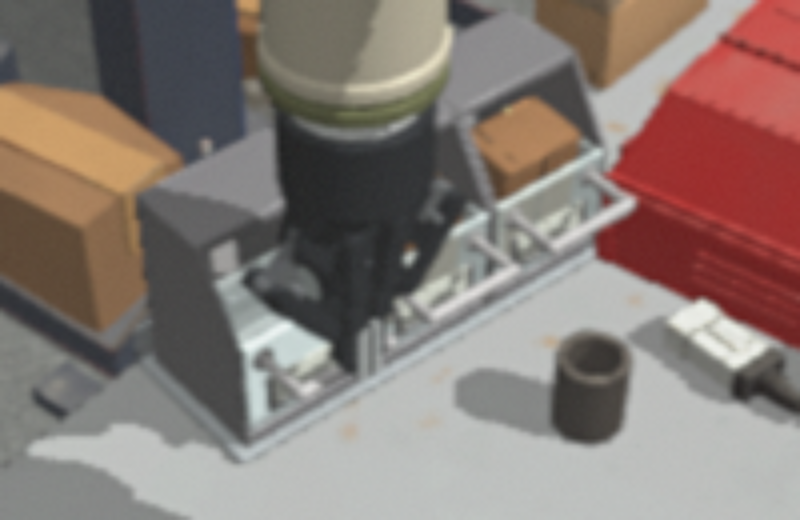

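The crop is not conclusive: the fingers hide the handle. I'll check with depth.

Run:
```python
from h import *
s,w=snap('wrist','w3.png'); M=cam2w('wrist',s,w); V=cloud(w,M)
R=np.array([[.98,-.199],[.199,.98]])
P=V.reshape(-1,3); q=(P[:,:2]-[.4895,-.0232])@R.T
for y0 in(-.045,.026):
  k=(q[:,1]>y0)&(q[:,1]<y0+.02)&(abs(q[:,0]+.02)<.07)&(P[:,2]>-.02)&(P[:,2]<.14)
  print(y0)
  for a in np.arange(-.08,.05,.006):
    kk=k&(q[:,0]>a)&(q[:,0]<=a+.006); print(round(a,3),kk.sum(),np.percentile(P[kk,2],[5,50,95]) if kk.any() else '')
```

```text
-0.045
-0.08 94 [-0.0003  0.0011  0.002 ]
-0.074 0 
-0.068 40 [0.     0.0009 0.002 ]
-0.062 139 [0.0002 0.0011 0.0025]
-0.056 1263 [0.0009 0.1341 0.1392]
-0.05 385 [0.0005 0.1321 0.1336]
-0.044 276 [0.0003 0.002  0.1341]
-0.038 2043 [0.0013 0.1334 0.1395]
-0.032 312 [0.0005 0.072  0.1283]
-0.026 170 [0.0705 0.0723 0.0736]
-0.02 182 [0.0701 0.0723 0.0735]
-0.014 185 [0.0705 0.0725 0.0735]
-0.008 117 [0.0714 0.0826 0.0843]
-0.002 1378 [0.0227 0.0714 0.0851]
0.004 915 [0.0219 0.0735 0.0963]
0.01 1104 [0.0221 0.08   0.1061]
0.016 1318 [0.0223 0.0826 0.1158]
0.022 1166 [0.0725 0.1094 0.1264]
0.028 1378 [0.1216 0.1329 0.1343]
0.034 2097 [0.1324 0.1335 0.1345]
0.04 2229 [0.1324 0.1334 0.1345]
0.046 1595 [0.1324 0.1334 0.1345]
0.026
-0.08 104 [0.0002 0.0011 0.0019]
-0.074 0 
-0.068 51 [0.0001 0.0011 0.0018]
-0.062 152 [-0.0001  0.0011  0.0021]
-0.056 1107 [0.0007 0.134  0.1392]
-0.05 283 [0.0003 0.0021 0.1332]
-0.044 217 [0.0001 0.0013 0.1332]
-0.038 1732 [0.0011 0.1335 0.1395]
-0.032 297 [0.0004 0.0719 0.1269]
-0.026 173 [0.0703 0.0725 0.0737]
-0.02 179 [0.0702 0.0722 0.0738]
-0.014 188 [0.0699 0.0723 0.0735]
-0.008 113 [0.0711 0.082  0.0842]
-0.002 1376 [0.0227 0.0716 0.0848]
0.004 923 [0.0221 0.0732 0.0964]
0.01 1159 [0.0222 0.0797 0.106 ]
0.016 1350 [0.0225 0.0828 0.116 ]
0.022 1210 [0.0735 0.1086 0.1262]
0.028 1319 [0.1208 0.133  0.1343]
0.034 2015 [0.1323 0.1334 0.1344]
0.04 2170 [0.1324 0.1335 0.1345]
0.046 1539 [0.1324 0.1335 0.1346]
```

View pics/w3.png

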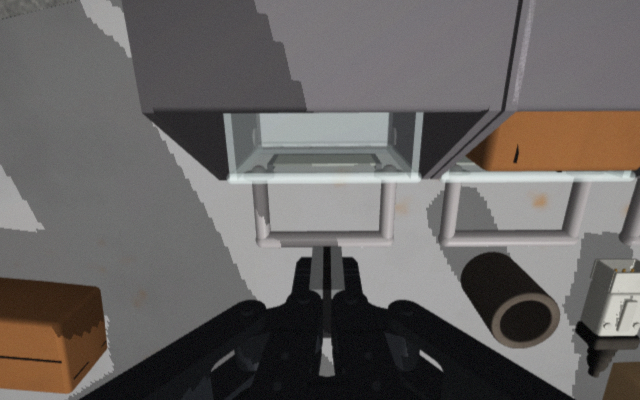

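The bar at row 238 is still in its shut place, and the fingertips at (327,250) are on the robot's side of it. I need the finger's real extent compared with the bar.

Run:
```python
from h import *
w=np.load('wrist.npz'); s=dict(tool_pos=w['pos'],tcp_rot=w['rot']); M=cam2w('wrist',s,w); V=cloud(w,M)
R=np.array([[.98,-.199],[.199,.98]]); 
Q=V.copy(); Q[...,:2]=(V[...,:2]-[.4895,-.0232])@R.T; Q*=1000
print('tcp bin',R@(w['pos'][:2]-[.4895,-.0232])*1000,w['pos'])
for u in (280,320,333,370):
  print(u)
  for v in range(228,300,4): print(v,Q[v,u].round(0),end=' ')
  print()
K=w['camera_matrix']; print(K)
for p in ([0,0,0],[.011,0,0],[-.011,0,0],[.011,0,-.02],[.011,0,-.03]):
  Tc=np.linalg.inv(w['T_tool_cam'])@np.r_[p,1]; print(p,(K@Tc[:3]/Tc[2])[:2])
```

```text
tcp bin [-43.7373  -1.4112] [ 0.4464 -0.0159  0.0428]
280
228 [-62.  32.   1.] 232 [-32.  22.  69.] 236 [-33.  22.  71.] 240 [-35.  22.  73.] 244 [-36.  22.  74.] 248 [-77.  33.   1.] 252 [-81.  33.   1.] 256 [-84.  33.   1.] 260 [-87.  34.   1.] 264 [-91.  34.   1.] 268 [-94.  34.   1.] 272 [-97.  34.   1.] 276 [-100.   34.    1.] 280 [-104.   35.    1.] 284 [-107.   35.    2.] 288 [-111.   35.    1.] 292 [-115.   35.    1.] 296 [-118.   35.    1.] 
320
228 [-62.   4.   0.] 232 [-32.   2.  69.] 236 [-33.   2.  73.] 240 [-34.   2.  74.] 244 [-36.   2.  74.] 248 [-35.   2.  81.] 252 [-35.   2.  85.] 256 [-34.   2.  90.] 260 [-34.   2.  93.] 264 [-35.   2.  95.] 268 [-35.   2.  98.] 272 [-34.   2. 102.] 276 [-33.   2. 106.] 280 [-34.   2. 107.] 284 [-35.   2. 109.] 288 [-34.   2. 113.] 292 [-35.   2. 114.] 296 [-37.   2. 114.] 
333
228 [-62.  -5.   0.] 232 [-32.  -4.  70.] 236 [-33.  -4.  73.] 240 [-35.  -4.  73.] 244 [-36.  -4.  74.] 248 [-35.  -4.  81.] 252 [-34.  -4.  86.] 256 [-34.  -4.  89.] 260 [-35.  -4.  92.] 264 [-35.  -3.  95.] 268 [-35.  -3.  99.] 272 [-34.  -3. 102.] 276 [-34.  -3. 106.] 280 [-35.  -3. 107.] 284 [-35.  -3. 110.] 288 [-34.  -3. 113.] 292 [-36.  -3. 114.] 296 [-37.  -3. 114.] 
370
228 [-62. -32.   1.] 232 [-32. -22.  69.] 236 [-33. -22.  72.] 240 [-35. -22.  73.] 244 [-37. -22.  73.] 248 [-78. -32.   1.] 252 [-81. -32.   1.] 256 [-85. -33.   0.] 260 [-87. -33.   1.] 264 [-91. -33.   1.] 268 [-95. -33.   1.] 272 [-98. -33.   1.] 276 [-101.  -33.    1.] 280 [-104.  -33.    2.] 284 [-108.  -33.    1.] 288 [-112.  -33.    1.] 292 [-116.  -34.    1.] 296 [-119.  -34.    1.] 
[[336.0079   0.     326.5602]
 [  0.     336.0079 194.046 ]
 [  0.       0.       1.    ]]
[0, 0, 0] [327.627  230.2551]
[0.011, 0, 0] [327.6504 212.5286]
[-0.011, 0, 0] [327.6045 247.3348]
[0.011, 0, -0.02] [327.7586 227.4228]
[0.011, 0, -0.03] [327.8223 236.1785]
```

Call:
{"name": "play_rows", "arguments": {"commands": [[[0, 0, -0.05, 0, 0, 0, 0], [0, 0, -0.1, 0, 0, 0, 0], [0, 0, -0.1, 0, 0, 0, 0], [0.02, 0, -0.1, 0, 0, 0, 0], [0.035, 0, -0.1, 0, 0, 0, 0], [0.035, 0, -0.1, 0, 0, 0, 0], [0.035, 0, -0.06, 0, 0, 0, 0], [0.035, 0, -0.02, 0, 0, 0, 0], [0.035, 0, 0.003, 0, 0, 0, 0], [0.035, 0, 0.003, 0, 0, 0, 0]]]}}

```text
t: 6.6
tool_pos: [0.4709, -0.0209, 0.0393]
tcp_rot: [[0.979, -0.204, -0.003], [-0.204, -0.979, -0.001], [-0.003, 0.001, -1.0]]
force: [0.3, -0.3, 0.2]
opening: -0.0001
gripper_force: 0.0
```

Call:
{"name": "play_rows", "arguments": {"commands": [[[-0.008, 0, 0, 0, 0, 0, 0], [-0.016, 0, 0, 0, 0, 0, 0], [-0.022, 0, 0, 0, 0, 0, 0], [-0.023, 0, 0, 0, 0, 0, 0]]]}}

```text
t: 7.1
tool_pos: [0.4549, -0.0177, 0.0408]
tcp_rot: [[0.979, -0.205, 0.001], [-0.205, -0.979, -0.002], [0.001, 0.002, -1.0]]
force: [1.0, 0.2, 0.3]
opening: -0.0
gripper_force: 0.0
```

```bash
cat >> h.py <<'E'
Rb=np.array([[.98,-.199],[.199,.98]])
def binprof(f=None,us=(280,370)):
    s=env.state(); w=env.camera('wrist'); M=cam2w('wrist',s,w); Q=cloud(w,M)
    if f: cv2.imwrite('pics/'+f,w['pixels'][:,:,::-1])
    Q[...,:2]=(Q[...,:2]-[.4895,-.0232])@Rb.T; Q*=1000; Q=Q.reshape(-1,3)
    for y in (-22,22):
        k=(abs(Q[:,1]-y)<2.5)&(Q[:,0]>-80)&(Q[:,0]<10)&(Q[:,2]>8)&(Q[:,2]<100); q=Q[k]
        print(y,[(a,int(((q[:,0]>=a)&(q[:,0]<a+6)).sum()),q[(q[:,0]>=a)&(q[:,0]<a+6),2].max().round()) for a in range(-80,10,6) if ((q[:,0]>=a)&(q[:,0]<a+6)).any()])
    return s
E
python3 -c "
from h import *
s=binprof('w4.png');print(s['force'])"
```

```text
-22 [(-44, 4, np.float64(73.0)), (-38, 153, np.float64(75.0)), (-32, 7, np.float64(72.0)), (-8, 24, np.float64(84.0)), (-2, 474, np.float64(85.0)), (4, 81, np.float64(24.0))]
22 [(-44, 11, np.float64(73.0)), (-38, 141, np.float64(74.0)), (-32, 9, np.float64(71.0)), (-8, 20, np.float64(84.0)), (-2, 462, np.float64(85.0)), (4, 74, np.float64(25.0))]
[0.9891 0.241  0.2717]
```

Run:
```python
from h import *
s=env.state(); w=env.camera('wrist'); M=cam2w('wrist',s,w); Q=cloud(w,M)
Q[...,:2]=(Q[...,:2]-[.4895,-.0232])@Rb.T; Q*=1000
print(s['tool_pos'],s['force'])
for u in (280,322,327,333):
  print(u,[tuple(Q[v,u].round(0).astype(int)) for v in range(150,300,4)])
cv2.imwrite('pics/w5.png',cv2.resize(w['pixels'][150:300,230:430],None,fx=4,fy=4)[:,:,::-1])
```

```text
[ 0.455  -0.0177  0.0408] [ 1.1236 -0.6842  0.6504]
280 [(np.int64(8), np.int64(26), np.int64(22)), (np.int64(6), np.int64(26), np.int64(22)), (np.int64(3), np.int64(26), np.int64(22)), (np.int64(1), np.int64(26), np.int64(23)), (np.int64(1), np.int64(25), np.int64(30)), (np.int64(1), np.int64(24), np.int64(42)), (np.int64(1), np.int64(23), np.int64(48)), (np.int64(1), np.int64(22), np.int64(56)), (np.int64(1), np.int64(21), np.int64(63)), (np.int64(1), np.int64(20), np.int64(69)), (np.int64(1), np.int64(20), np.int64(74)), (np.int64(48), np.int64(-1), np.int64(217)), (np.int64(0), np.int64(19), np.int64(83)), (np.int64(-2), np.int64(19), np.int64(83)), (np.int64(-35), np.int64(31), np.int64(0)), (np.int64(-38), np.int64(31), np.int64(1)), (np.int64(-41), np.int64(31), np.int64(2)), (np.int64(-43), np.int64(31), np.int64(2)), (np.int64(-47), np.int64(32), np.int64(1)), (np.int64(-50), np.int64(32), np.int64(1)), (np.int64(-53), np.int64(32), np.int64(2)), (np.int64(-56), np.int64(32), np.int64(1)), (np.int64(-60), np.int64(32), np.int64(0)), (np.int64(-62), np.int64(32), np.int64(2))
[... 4939 characters left out ...]
4(-5), np.int64(2)), (np.int64(-62), np.int64(-5), np.int64(2)), (np.int64(-66), np.int64(-5), np.int64(2)), (np.int64(-26), np.int64(-4), np.int64(81)), (np.int64(-26), np.int64(-4), np.int64(85)), (np.int64(-26), np.int64(-4), np.int64(88)), (np.int64(-26), np.int64(-4), np.int64(91)), (np.int64(-26), np.int64(-3), np.int64(95)), (np.int64(-25), np.int64(-3), np.int64(99)), (np.int64(-25), np.int64(-3), np.int64(102)), (np.int64(-26), np.int64(-3), np.int64(104)), (np.int64(-26), np.int64(-3), np.int64(105)), (np.int64(-25), np.int64(-3), np.int64(110)), (np.int64(-26), np.int64(-3), np.int64(111)), (np.int64(-27), np.int64(-3), np.int64(112)), (np.int64(-24), np.int64(-3), np.int64(119))]
```

View pics/w5.png

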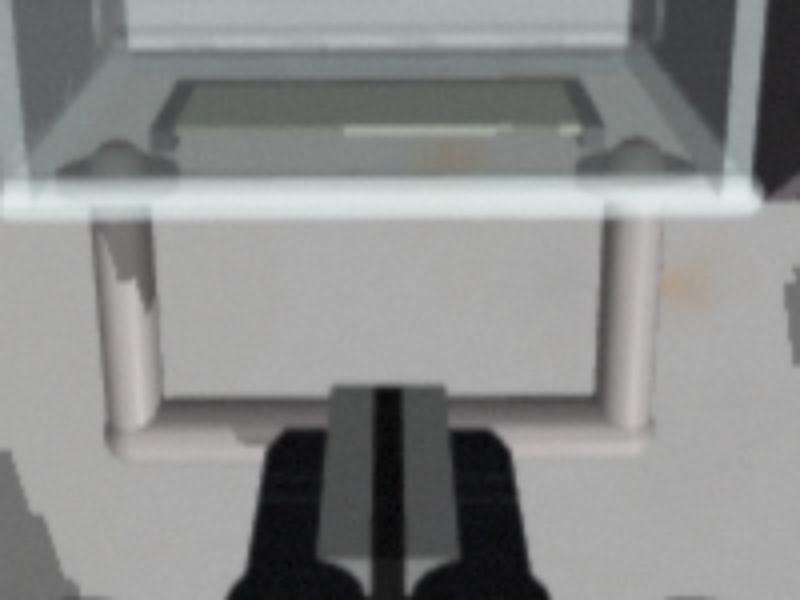

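The close crop settles it. The visible fingertip edge, at row ~390 of the crop, lies at z ≈ 80 mm, above the bar. So the real tips are about 38 mm behind the reported TCP, and I have been passing over the handle. I'll go deeper.

Call:
{"name": "play_rows", "arguments": {"commands": [[[0.012, 0, 0, 0, 0, 0, 0], [0.025, 0, 0, 0, 0, 0, 0], [0.025, 0, 0, 0, 0, 0, 0], [0.025, 0, 0.015, 0, 0, 0, 0], [0.025, 0, 0.03, 0, 0, 0, 0], [0.025, 0, 0.04, 0, 0, 0, 0], [0.025, 0, 0.04, 0, 0, 0, 0]]]}}

```text
t: 8.07
tool_pos: [0.4726, -0.0214, 0.0095]
tcp_rot: [[0.979, -0.205, -0.002], [-0.205, -0.979, -0.001], [-0.001, 0.001, -1.0]]
force: [-0.1, 0.4, 0.2]
opening: 0.0002
gripper_force: 0.0
```

Run:
```python
from h import *
print(env.tcp_to_grasp)
s=env.state(); w=env.camera('wrist'); M=cam2w('wrist',s,w); Q=cloud(w,M)
Q[...,:2]=(Q[...,:2]-[.4895,-.0232])@Rb.T; Q*=1000
print(s['tool_pos'],s['force'],s['joints'])
for u in (280,322,420):
  print(u,[Q[v,u].round().astype(int).tolist() for v in range(190,300,5)])
cv2.imwrite('pics/w6.png',w['pixels'][:,:,::-1])
```

```text
0.0187
[ 0.4726 -0.0214  0.0095] [-0.0767  0.4085  0.1594] [ 0.4548  0.3051 -0.5435  1.979   0.1992  0.9108 -1.9682]
280 [[49, 6, 133], [48, 6, 133], [47, 7, 133], [46, 7, 133], [45, 7, 133], [44, 7, 132], [44, 7, 134], [43, 7, 134], [42, 7, 134], [41, 7, 134], [40, 7, 134], [39, 7, 134], [38, 7, 133], [37, 7, 134], [36, 7, 134], [35, 7, 133], [34, 7, 134], [33, 7, 133], [32, 7, 133], [-60, 29, 0], [-63, 29, 1], [-67, 30, 0]]
322 [[49, 0, 133], [48, 0, 134], [47, 0, 134], [46, 0, 133], [45, 0, 134], [45, 0, 134], [43, 0, 133], [43, 0, 134], [42, 0, 134], [41, 0, 134], [40, 0, 133], [39, 0, 134], [38, 0, 133], [37, 0, 134], [35, 0, 132], [35, 0, 134], [34, 0, 134], [32, 0, 133], [32, 0, 133], [-7, 1, 78], [-7, 1, 81], [-10, 1, 80]]
420 [[49, -16, 133], [48, -17, 133], [47, -17, 133], [46, -17, 134], [46, -16, 135], [45, -16, 134], [43, -17, 133], [42, -17, 133], [42, -17, 134], [40, -17, 133], [40, -17, 134], [38, -17, 133], [38, -17, 133], [37, -17, 134], [36, -17, 134], [34, -18, 133], [34, -18, 133], [33, -18, 134], [-1, -34, 84], [-60, -61, 1], [-64, -61, 1], [-67, -61, 1]]
```

Call:
{"name": "play_rows", "arguments": {"commands": [[[-0.008, 0, 0, 0, 0, 0, 0], [-0.016, 0, 0, 0, 0, 0, 0], [-0.022, 0, 0, 0, 0, 0, 0], [-0.027, 0, 0, 0, 0, 0, 0], [-0.027, 0, 0, 0, 0, 0, 0]]]}}

```text
t: 8.75
tool_pos: [0.4544, -0.0175, 0.0109]
tcp_rot: [[0.979, -0.205, 0.002], [-0.205, -0.979, -0.002], [0.003, 0.001, -1.0]]
force: [5.1, -1.8, -4.1]
opening: -0.0001
gripper_force: 5.1
```

```bash
python3 -c "
from h import *
s=binprof('w7.png');print(s['force'],s['tool_pos'])"
```

```text
-22 [(-56, 38, np.float64(58.0)), (-50, 105, np.float64(58.0)), (-44, 8, np.float64(100.0)), (-38, 70, np.float64(100.0)), (-32, 330, np.float64(100.0)), (-26, 476, np.float64(100.0)), (-20, 384, np.float64(75.0)), (-14, 298, np.float64(58.0)), (-8, 228, np.float64(43.0)), (-2, 64, np.float64(30.0))]
22 [(-56, 52, np.float64(58.0)), (-50, 96, np.float64(58.0)), (-44, 13, np.float64(100.0)), (-38, 45, np.float64(100.0)), (-32, 154, np.float64(100.0)), (-26, 594, np.float64(100.0)), (-20, 381, np.float64(75.0)), (-14, 294, np.float64(61.0)), (-8, 232, np.float64(45.0)), (-2, 56, np.float64(29.0))]
[ 5.1048 -1.7736 -4.1259] [ 0.4544 -0.0175  0.0109]
```

The bin is past 0.2 rad and leaning on the finger. Lifting out now.

Call:
{"name": "play_rows", "arguments": {"commands": [[[-0.005, 0, -0.02, 0, 0, 0, 0], [-0.008, 0, -0.05, 0, 0, 0, 0], [-0.01, 0, -0.1, 0, 0, 0, 0], [-0.01, 0, -0.16, 0, 0, 0, 0], [-0.01, 0, -0.22, 0, 0, 0, 0], [-0.01, 0, -0.22, 0, 0, 0, 0.5]]]}}

```text
t: 9.55
tool_pos: [0.4479, -0.0153, 0.1789]
tcp_rot: [[0.979, -0.204, 0.006], [-0.204, -0.979, -0.003], [0.007, 0.002, -1.0]]
force: [-0.1, 0.7, -0.5]
opening: 0.0169
gripper_force: 0.0
```

Run:
```python
from h import *
s=binprof('w8.png');print(s['force'],s['tool_pos'])
cx=np.array([.406,.2085]); 
for z in (.12,.0): 
    go([*cx,z],yaw(-18.5),s)
print(s['joints'])
```

```text
-22 [(-68, 5, np.float64(42.0)), (-62, 31, np.float64(44.0)), (-56, 4, np.float64(41.0)), (-44, 21, np.float64(73.0)), (-38, 51, np.float64(73.0)), (-32, 44, np.float64(65.0)), (-26, 49, np.float64(56.0)), (-20, 37, np.float64(48.0)), (-14, 45, np.float64(40.0)), (-8, 35, np.float64(32.0)), (-2, 30, np.float64(29.0)), (4, 33, np.float64(33.0))]
22 [(-68, 5, np.float64(41.0)), (-62, 30, np.float64(44.0)), (-56, 5, np.float64(41.0)), (-44, 21, np.float64(73.0)), (-38, 51, np.float64(73.0)), (-32, 47, np.float64(64.0)), (-26, 47, np.float64(56.0)), (-20, 42, np.float64(48.0)), (-14, 40, np.float64(40.0)), (-8, 39, np.float64(33.0)), (-2, 32, np.float64(29.0)), (4, 30, np.float64(33.0))]
[-0.1     0.6772 -0.4899] [ 0.4479 -0.0153  0.1789]
row [-0.1162, -0.2807, 0.0773, 0.0122, -0.0086, -2.9073] t 9.55 rows>= 7.783901036337051
row [-0.1173, -0.281, 0.2373, 0.0122, -0.0086, -2.9073] t 9.55 rows>= 7.783901036337051
[ 0.5302  0.0358 -0.5777  1.8418  0.0238  1.2639 -1.8308]
```

The bin is right out: its bar is at x −60, z 40 mm and its rim at x −40, z 73 mm. Next is the carton.

Call:
{"name": "play_rows", "arguments": {"commands": [[[-0.02, -0.06, 0, 0, 0, -0.33, 1], [-0.05, -0.12, 0, 0, 0, -0.66, 1], [-0.07, -0.18, 0, 0, 0, -0.99, 1], [-0.115, -0.3, 0.06, 0, 0, -1, 1]]]}}

```text
t: 10.1
tool_pos: [0.4141, 0.1842, 0.1485]
tcp_rot: [[0.957, 0.291, 0.002], [0.291, -0.957, -0.002], [0.002, 0.002, -1.0]]
force: [1.5, -0.1, -0.2]
opening: 0.0856
gripper_force: 0.0
```

Call:
{"name": "play_rows", "arguments": {"commands": [[[0, 0, 0, 0, 0, -0.37, 1], [0, 0, 0, 0, 0, -0.74, 1], [0, 0, 0, 0, 0, -1, 1]]]}}

```text
t: 10.48
tool_pos: [0.4124, 0.183, 0.1471]
tcp_rot: [[0.697, 0.717, -0.003], [0.717, -0.697, -0.002], [-0.004, -0.0, -1.0]]
force: [0.8, 0.3, -0.4]
opening: 0.0854
gripper_force: 0.0
```

Call:
{"name": "play_rows", "arguments": {"commands": [[[0, 0, 0, 0, 0, -0.37, 1], [0, 0, 0, 0, 0, -0.74, 1], [0, 0, 0, 0, 0, -0.91, 1], [0, 0, 0, 0, 0, -0.91, 1]]]}}

```text
t: 10.98
tool_pos: [0.4128, 0.1829, 0.1474]
tcp_rot: [[0.317, 0.949, -0.002], [0.949, -0.317, -0.002], [-0.003, -0.001, -1.0]]
force: [0.1, 0.2, 0.2]
opening: 0.0856
gripper_force: 0.0
```

Run:
```python
from h import *
s,w=snap('wrist','w9.png'); M=cam2w('wrist',s,w); W=cloud(w,M)
print(s['tool_pos'],s['tcp_rot'],s['joints'],s['opening'])
h=cv2.cvtColor(w['pixels'],cv2.COLOR_RGB2HSV); m=(h[...,0]<20)&(h[...,1]>100)&(h[...,2]>50)
k=m&(W[...,2]>.035)&(W[...,2]<.055)&(np.hypot(W[...,0]-.405,W[...,1]-.2085)<.07)
r=cv2.minAreaRect(np.float32(W[k][:,:2]*1000)); print(k.sum(),r,np.median(W[k][:,2])); print(cv2.boxPoints(r))
top=np.load('top.npz')
```

```text
[0.4128 0.1829 0.1474] [[ 0.3167  0.9485 -0.0022]
 [ 0.9485 -0.3167 -0.0021]
 [-0.0027 -0.0014 -1.    ]] [ 0.348   0.1135 -0.8811  1.8649  0.0942  1.2088 -0.8858] 0.08563828001196393
6043 ((402.0406494140625, 208.93099975585938), (74.86294555664062, 59.952392578125), 72.0614013671875) 0.045517811391125484
[[361.9929 182.5518]
 [419.0308 164.0866]
 [442.0884 235.3102]
 [385.0505 253.7754]]
```

View pics/w9.png

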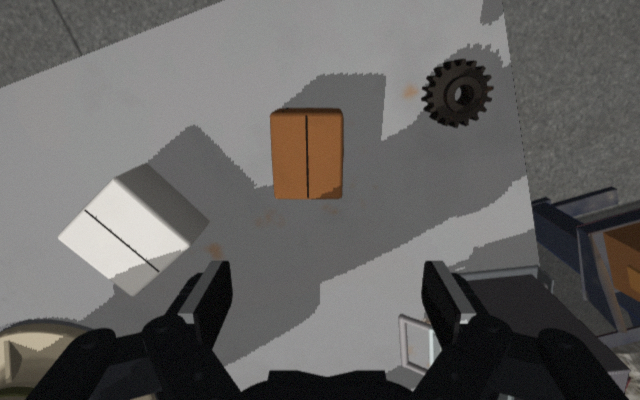

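The carton sits midway between the fingers' lines, at (307,155), with the gear clear at (460,95) and the white box at (140,230). I'll shift along the carton, go down and grip near its far end.

Call:
{"name": "play_rows", "arguments": {"commands": [[[0.03, -0.02, 0.03, 0, 0, 0, 1], [0.05, -0.023, 0.09, 0, 0, 0, 1], [0.05, -0.023, 0.16, 0, 0, 0, 1], [0.05, -0.023, 0.2, 0, 0, 0, 1], [0.05, -0.023, 0.225, 0, 0, 0, 1], [0.05, -0.023, 0.24, 0, 0, 0, 1], [0.05, -0.023, 0.24, 0, 0, 0, 1]]]}}

```text
t: 11.9
tool_pos: [0.4094, 0.224, -0.0314]
tcp_rot: [[0.317, 0.948, -0.0], [0.948, -0.317, -0.001], [-0.001, 0.0, -1.0]]
force: [-0.2, -0.5, 0.5]
opening: 0.0852
gripper_force: 0.0
```

Call:
{"name": "play_rows", "arguments": {"commands": [[[0, 0, 0, 0, 0, 0, 0.6], [0, 0, 0, 0, 0, 0, 0.3], [0, 0, 0, 0, 0, 0, 0], [0, 0, 0, 0, 0, 0, 0], [0, 0, 0, 0, 0, 0, 0]]]}}

```text
t: 12.52
tool_pos: [0.4104, 0.2245, -0.0299]
tcp_rot: [[0.317, 0.948, 0.002], [0.949, -0.317, -0.001], [-0.0, 0.003, -1.0]]
force: [-3.4, -1.9, 8.4]
opening: 0.0606
gripper_force: 64.1
```

```bash
cat > kin.py <<'E'
from h import *
from scipy.optimize import least_squares
from scipy.spatial.transform import Rotation as Ro
def fk(q,p,sg):
    # z,y,z,y,z,y,z chain; p: d1,d3,a3,d5,a5,d7,a7
    d1,d3,a3,d5,a5,d7,a7=p; ez,ey=np.array([0,0,1.]),np.array([0,1.,0])
    off=[[0,0,0],[0,0,d1],[0,0,0],[a3,0,d3],[a5-a3,0,0],[0,0,d5],[a7,0,0]]
    R=Ro.identity(); t=np.zeros(3)
    for i in range(7):
        t=t+R.apply(off[i]); R=R*Ro.from_rotvec((ez if i%2==0 else ey)*q[i]*sg[i])
        if i==6: t=t+R.apply([0,0,d7])
    return R,t
LO=np.array([-2.95,-.25,-1.52,.18,-1.44,.02,-3.01]);HI=np.array([2.95,2.06,1.56,2.33,4.58,2.06,3.01])
E
python3 - <<'E'
from kin import *
import itertools,pickle
s=env.state()
Q=[[1.2351,.3842,.0164,1.3712,-.0063,1.3882,-.0465],[.4849,.1141,-.5504,1.7899,.0631,1.2559,-1.8486],[.4548,.3051,-.5435,1.979,.1992,.9108,-1.9682],[.5302,.0358,-.5777,1.8418,.0238,1.2639,-1.8308],[.348,.1135,-.8811,1.8649,.0942,1.2088,-.8858],list(s['joints'])]
P=[[.1683,-.6013,.1984],[.475,-.0181,.1691],[.4726,-.0214,.0095],[.4479,-.0153,.1789],[.4128,.1829,.1474],list(s['tool_pos'])]
RR={0:[[.963,.2695,-.0006],[.2695,-.963,.0018],[0,-.0019,-1]],1:[[.9809,-.1943,-.001],[-.1943,-.9809,-.0004],[-.0009,.0006,-1]],4:[[.3167,.9485,-.0022],[.9485,-.3167,-.0021],[-.0027,-.0014,-1]],5:s['tcp_rot']}
best=None
for sz in itertools.product([1,-1],repeat=4):
  sg=[sz[0],1,sz[1],1,sz[2],1,sz[3]]
  def f(x):
    B=Ro.from_euler('z',x[7]); T=Ro.from_euler('z',x[8]); r=[]
    for i in range(6):
        R,t=fk(Q[i],x[:7],sg); r+=list((B.apply(t)-P[i])*3)
        if i in RR: r+=list((( B*R*T).as_matrix()-np.array(RR[i])).ravel()*.3)
    return np.array(r)
  for b in (0,2,-2):
    for tt in (0,1.57,-1.57,3.1):
      o=least_squares(f,[.3,.4,0,.4,0,.3,0,b,tt])
      if best is None or o.cost<best[0]: best=(o.cost,sg,o.x)
print(best); pickle.dump(best,open('kin.pkl','wb')); print(s['joints'])
E
```

```text
(np.float64(0.00027764249305706185), [-1, 1, -1, 1, -1, 1, -1], array([ 0.4203,  0.4763, -0.0088,  0.4727,  0.0021,  0.5685,  0.0081,
       -0.0549, -4.7673]))
[ 0.1202  0.4303 -0.8034  2.0142  0.4102  0.8606 -1.2336]
```

```bash
cat >> kin.py <<'E'
import pickle
_,SG,X=pickle.load(open('kin.pkl','rb'))
B=Ro.from_euler('z',X[7]); T7=Ro.from_euler('z',X[8])
def FK(q): R,t=fk(q,X[:7],SG); return B*R*T7,B.apply(t)
def IK(q0,p,R,w=.01):
    Rt=Ro.from_matrix(R)
    def f(q):
        Rq,t=FK(q); return np.r_[(t-p)*5,(Rq.inv()*Rt).as_rotvec(),w*(q-q0)]
    o=least_squares(f,np.clip(q0,LO+.02,HI-.02),bounds=(LO+.01,HI-.01),max_nfev=40)
    return o.x,np.linalg.norm(o.fun[:6])
CB=np.array([-.0168,-.0013,-.052]) # carton centre in tool frame
def tcp_for(cx,cy,a,t):
    R=yaw(a,t); ax=R@[1,0,0]; n=R@[0,0,-1]
    zc=39e-3*abs(ax[2])+22e-3*abs(n[2])
    return np.array([cx,cy,zc+.001])-R@CB,R
E
cat > scan.py <<'E'
from kin import *
q0=env.state()['joints']; R0=Ro.from_matrix(env.state()['tcp_rot']); p0=np.array(env.state()['tool_pos'])
print(FK(q0)[1]-p0)
out=[]
qs=[q0,np.array([0.1,.8,-.8,1.6,1.5,1.2,-1.2]),np.array([0.1,.8,.8,1.6,-1.2,1.2,-1.2]),np.array([-.5,.8,.8,1.6,3.5,1.2,0]),np.array([1,.8,-.8,1.6,1.5,1.2,0])]
for cx,cy in [(.4,.1),(.4,.2),(.4,.28),(.5,.1),(.5,.28),(.3,.1),(.3,-.05),(.36,.05),(.3,.3)]:
  for f in range(-180,180,20):
    for t in (70,80):
      p,R=tcp_for(cx,cy,f-90,t); b=(9,None)
      for q in qs:
        qq,e=IK(q,p,R,.002)
        if e<b[0]: b=(e,qq)
        if e<.03: break
      if b[0]<.03:
        q=b[1]; wr=p-R[:,2]*X[5]; out.append((t,cx,cy,f,round(b[0],3),wr.round(2).tolist(),q.round(2).tolist()))
for o in sorted(out,key=lambda o:-o[0]): print(*o)
E
timeout 500 python3 scan.py
```

```text
[ 0.0026 -0.0028  0.0016]
80 0.4 0.1 -100 0.0 [0.49, 0.6, 0.15] [-0.89, 1.42, -0.09, 1.01, 0.63, 2.05, 1.84]
80 0.4 0.1 -80 0.0 [0.31, 0.6, 0.15] [-0.81, 1.38, -0.51, 1.34, 1.01, 2.05, 1.58]
80 0.4 0.1 -60 0.0 [0.15, 0.54, 0.15] [-0.83, 1.38, -0.66, 1.67, 1.2, 2.05, 1.4]
80 0.4 0.1 40 0.002 [0.01, -0.23, 0.15] [1.98, 1.4, -0.35, 2.32, -0.56, 0.75, 1.5]
80 0.4 0.1 60 0.0 [0.15, -0.34, 0.15] [1.7, 1.35, -0.56, 2.08, -0.37, 0.95, 1.09]
80 0.4 0.1 80 0.0 [0.31, -0.4, 0.15] [1.52, 1.47, -0.79, 1.78, -0.07, 1.19, 0.72]
80 0.4 0.1 100 0.0 [0.49, -0.4, 0.15] [1.08, 1.4, -0.64, 1.46, -0.2, 1.51, 0.82]
80 0.4 0.1 120 0.0 [0.65, -0.34, 0.15] [0.84, 1.54, -0.79, 1.13, -0.01, 1.8, 0.71]
80 0.4 0.1 140 0.03 [0.79, -0.22, 0.15] [0.51, 1.56, -0.69, 0.85, 0.0, 2.05, 0.81]
80 0.4 0.2 -80 0.0 [0.31, 0.7, 0.15] [-1.1, 1.41, -0.21, 1.03, 0.8, 2.05, 1.83]
80 0.4 0.2 -60 0.0 [0.15, 0.64, 0.15] [-1.02, 1.38, -0.55, 1.4, 1.13, 2.05, 1.59]
80 0.4 0.2 60 0.0 [0.15, -0.24, 0.15] [1.73, 1.48, -0.59, 2.24, -0.32, 0.69, 1.11]
80 0.4 0.2 80 0.0 [0.31, -0.3, 0.15] [1.36, 1.39, -0.67, 1.95, -0.3, 1.0, 0.92]
80 0.4 0.
[... 12220 characters left out ...]
0.76, 1.53, -1.03, 1.1, 0.35, 1.95, 0.65]
70 0.36 0.05 160 0.018 [0.81, -0.11, 0.24] [0.25, 1.35, -0.35, 0.94, 0.0, 2.05, 1.15]
70 0.3 0.3 -180 0.0 [0.78, 0.3, 0.24] [-0.17, 1.46, -0.66, 0.83, 0.07, 2.05, 0.87]
70 0.3 0.3 -80 0.0 [0.22, 0.77, 0.24] [-1.24, 1.32, -0.24, 0.98, 0.63, 2.05, 1.77]
70 0.3 0.3 -60 0.0 [0.06, 0.71, 0.24] [-1.16, 1.3, -0.64, 1.3, 0.99, 2.05, 1.6]
70 0.3 0.3 100 0.0 [0.38, -0.17, 0.24] [1.12, 1.26, -0.82, 2.07, -0.14, 0.89, 0.7]
70 0.3 0.3 120 0.0 [0.54, -0.11, 0.24] [0.75, 1.25, -0.77, 1.76, -0.15, 1.2, 0.71]
70 0.3 0.3 140 0.0 [0.67, -0.01, 0.24] [0.5, 1.37, -0.87, 1.44, 0.03, 1.5, 0.61]
70 0.3 0.3 160 0.0 [0.75, 0.14, 0.24] [0.2, 1.46, -0.9, 1.13, 0.13, 1.79, 0.64]
```

```bash
cat > path.py <<'E'
from kin import *
s=env.state(); q=s['joints']; p0=np.array(s['tool_pos']); 
c0=p0+np.array(s['tcp_rot'])@CB; a0=-18.5
print('carton',c0)
for cx,cy,a in ((.39,.25,-16),(.40,.22,-10),(.37,.22,-20)):
  q=s['joints']; print(cx,cy,a)
  for k in range(0,11):
    u=k/10; t=80*u; aa=a0+(a-a0)*u; R=yaw(aa,t)
    p,_=tcp_for(c0[0]+(cx-c0[0])*u,c0[1]+(cy-c0[1])*u,aa,t); p[2]+=.06*(1 if 0<k<10 else 0)
    qn,e=IK(q,p,R,.02); print(int(t),round(e,3),qn.round(2).tolist(),'wrist',(p-R[:,2]*X[5]).round(2).tolist()) if k%2==0 else 0; q=qn
E
python3 path.py
```

```text
carton [0.4037 0.209  0.0221]
0.39 0.25 -16
0 0.0 [0.12, 0.43, -0.8, 2.02, 0.41, 0.86, -1.24] wrist [0.41, 0.22, 0.54]
16 0.001 [0.55, 0.09, -0.9, 2.18, -0.23, 0.76, -0.5] wrist [0.36, 0.1, 0.59]
32 0.014 [0.81, 0.08, -0.81, 2.32, -0.72, 0.77, 0.23] wrist [0.32, -0.02, 0.55]
48 0.063 [1.35, 0.65, -1.18, 2.32, -0.41, 0.66, 0.31] wrist [0.29, -0.12, 0.46]
64 0.027 [1.55, 1.15, -1.08, 2.32, -0.12, 0.63, 0.42] wrist [0.26, -0.2, 0.35]
80 0.0 [1.61, 1.59, -0.8, 2.12, 0.02, 0.75, 0.69] wrist [0.25, -0.24, 0.15]
0.4 0.22 -10
0 0.0 [0.12, 0.43, -0.8, 2.02, 0.41, 0.86, -1.24] wrist [0.41, 0.22, 0.54]
16 0.001 [0.57, 0.1, -0.9, 2.17, -0.22, 0.77, -0.47] wrist [0.37, 0.09, 0.59]
32 0.001 [0.85, 0.11, -0.82, 2.3, -0.69, 0.79, 0.28] wrist [0.34, -0.04, 0.55]
48 0.006 [1.12, 0.43, -0.81, 2.32, -0.74, 0.82, 0.7] wrist [0.32, -0.15, 0.46]
64 0.0 [1.21, 0.82, -0.69, 2.23, -0.66, 0.89, 0.94] wrist [0.31, -0.23, 0.35]
80 0.0 [1.2, 1.31, -0.53, 1.98, -0.53, 1.02, 1.12] wrist [0.31, -0.28, 0.15]
0.37 0.22 -20
0 0.0 [0.12, 0.43, -0.8, 2.02, 0.41, 0.86, -1.24] wrist [0.41, 0.22, 0.54]
16 0.001 [0.53, 0.07, -0.86, 2.19, -0.26, 0.76, -0.48] wrist [0.36, 0.09, 0.59]
32 0.036 [0.78, 0.06, -0.74, 2.32, -0.71, 0.81, 0.23] wrist [0.31, -0.03, 0.55]
48 0.095 [1.45, 0.71, -1.24, 2.32, -0.27, 0.67, 0.19] wrist [0.26, -0.14, 0.46]
64 0.061 [1.66, 1.19, -1.08, 2.32, -0.02, 0.68, 0.37] wrist [0.22, -0.21, 0.35]
80 0.0 [1.78, 1.6, -0.77, 2.16, 0.12, 0.78, 0.66] wrist [0.2, -0.26, 0.15]
```

```bash
cat > plan.py <<'E'
from kin import *
s=env.state(); c0=np.array(s['tool_pos'])+np.array(s['tcp_rot'])@CB
prev=dict(tool_pos=np.array(s['tool_pos']),tcp_rot=s['tcp_rot'],t=s['t'])
for k,t in enumerate((0,27,54,80,80)):
    u=t/80; a=-18.5+8.5*u; p,R=tcp_for(c0[0]+(.40-c0[0])*u,c0[1]+(.22-c0[1])*u,a,t)
    if k<4: p[2]+=.06 if k<3 else .03
    print(t,p.round(4)); go(p,R,prev); prev=dict(tool_pos=p,tcp_rot=R,t=0)
E
python3 plan.py
```

```text
0 [0.4103 0.2245 0.031 ]
row [-0.0, 0.0, -0.0813, 0.0052, 0.0005, 0.0011] t 12.525 rows>= 0.9751898800988198
27 [0.4141 0.2495 0.0596]
row [0.0332, -0.0057, -0.0381, 0.0236, 0.9423, -0.0983] t 0 rows>= 2.537304620627385
54 [0.414  0.2668 0.0885]
row [0.0372, -0.0064, -0.0243, 0.0656, 0.9423, -0.0769] t 0 rows>= 2.537304620627386
80 [0.4107 0.2731 0.0807]
row [-0.0041, -0.0061, 0.0119, 0.0895, 0.9074, -0.038] t 0 rows>= 2.443348860327027
80 [0.4107 0.2731 0.0507]
row [-0.0394, 0.0, 0.0069, 0.0, 0.0, 0.0] t 0 rows>= 0.4799999999999999
```

Call:
{"name": "play_rows", "arguments": {"commands": [[[0, 0, -0.04, 0, 0, 0, 0], [0, 0, -0.08, 0, 0, 0, 0], [0.01, -0.002, -0.1, 0.01, 0.32, -0.03, 0], [0.022, -0.004, -0.11, 0.02, 0.64, -0.06, 0], [0.033, -0.006, -0.119, 0.028, 0.94, -0.097, 0], [0.033, -0.006, -0.119, 0.028, 0.94, -0.097, 0]]]}}

```text
t: 13.28
tool_pos: [0.4134, 0.2464, 0.0574]
tcp_rot: [[0.244, 0.962, 0.123], [0.858, -0.273, 0.435], [0.452, -0.001, -0.892]]
force: [-0.4, -0.1, -2.6]
opening: 0.061
gripper_force: 67.3
```

Call:
{"name": "play_rows", "arguments": {"commands": [[[0.012, -0.002, -0.008, 0.02, 0.31, -0.026, 0], [0.025, -0.004, -0.016, 0.044, 0.63, -0.05, 0], [0.037, -0.006, -0.024, 0.066, 0.942, -0.077, 0], [0.037, -0.006, -0.024, 0.066, 0.942, -0.077, 0], [0.037, -0.006, -0.024, 0.066, 0.942, -0.077, 0]]]}}

```text
t: 13.9
tool_pos: [0.4134, 0.2663, 0.0865]
tcp_rot: [[0.131, 0.976, 0.176], [0.578, -0.219, 0.786], [0.805, -0.001, -0.593]]
force: [0.6, 0.2, -2.5]
opening: 0.0606
gripper_force: 67.3
```

Run:
```python
from kin import *
s=env.state(); print(s['tool_pos'],s['joints'],s['force'],s['opening'],s['gripper_force'])
p,R=tcp_for(.40,.22,-10,80); q=p.copy(); q[2]+=.03
go(q,R,s); go(p,R,dict(tool_pos=q,tcp_rot=R,t=0))
```

```text
[0.4134 0.2663 0.0865] [ 1.2028  0.5681 -1.3097  2.3134 -0.7425  0.549   0.4064] [ 0.6192  0.1612 -2.4819] 0.06060636480425765 67.3095012945123
row [-0.0015, -0.0055, 0.011, 0.0858, 0.9197, -0.0391] t 13.9 rows>= 2.475277821793597
row [-0.0394, 0.0, 0.0069, 0.0, 0.0, 0.0] t 0 rows>= 0.4799999999999999
```

Call:
{"name": "play_rows", "arguments": {"commands": [[[-0.001, -0.002, 0.004, 0.03, 0.31, -0.013, 0], [-0.001, -0.004, 0.007, 0.06, 0.62, -0.026, 0], [-0.002, -0.0055, 0.011, 0.086, 0.92, -0.039, 0], [-0.002, -0.0055, 0.011, 0.086, 0.92, -0.039, 0], [-0.002, -0.0055, 0.011, 0.086, 0.92, -0.039, 0]]]}}

```text
t: 14.52
tool_pos: [0.4109, 0.2725, 0.0803]
tcp_rot: [[0.029, 0.985, 0.17], [0.175, -0.172, 0.969], [0.984, 0.002, -0.177]]
force: [-0.3, 1.0, -2.5]
opening: 0.0608
gripper_force: 67.4
```

Run:
```python
from kin import *
s=env.state(); print(s['tool_pos'],s['joints'],s['force'],s['gripper_force'])
p,R=tcp_for(.40,.22,-10,80); go(p,R,s)
c=env.camera('scene'); cv2.imwrite('pics/s3.png',c['pixels'][:,:,::-1])
W=cloud(c,cam2w('scene',s,c)); h=cv2.cvtColor(c['pixels'],cv2.COLOR_RGB2HSV); m=(h[...,0]<20)&(h[...,1]>100)&(h[...,2]>50)
k=m&(np.hypot(W[...,0]-.40,W[...,1]-.22)<.08)&(W[...,2]>.004)&(W[...,2]<.16); P=W[k]; print(len(P),P.min(0),P.max(0),np.percentile(P[:,2],[1,99]))
```

```text
[0.4109 0.2725 0.0803] [ 1.2513  1.2108 -1.1114  2.2657 -0.6422  0.5869  0.8176] [-0.2788  0.9526 -2.5154] 67.3986205458641
row [-0.0387, -0.0005, 0.0077, -0.0017, 0.0072, 0.0044] t 14.525 rows>= 0.4736555276165324
861 [0.3677 0.2034 0.0402] [0.4333 0.2521 0.1141] [0.044  0.1135]
```

View pics/s3.png

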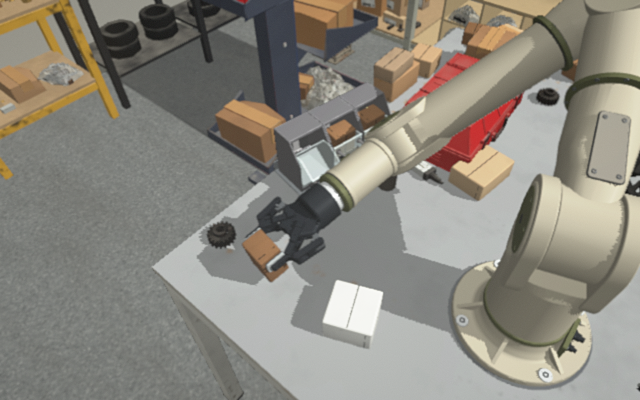

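The carton is held on end over clear table at (265,250), with the arm clear of the bins and the bush. Lowering it onto its end.

Call:
{"name": "play_rows", "arguments": {"commands": [[[-0.012, 0, 0.002, 0, 0.003, 0, 0], [-0.024, 0, 0.005, 0, 0.006, 0, 0], [-0.032, 0, 0.006, 0, 0.006, 0, 0], [-0.037, 0, 0.007, 0, 0.006, 0, 0], [-0.037, 0, 0.007, 0, 0.006, 0, 0]]]}}

```text
t: 15.2
tool_pos: [0.4104, 0.2733, 0.052]
tcp_rot: [[0.03, 0.985, 0.172], [0.164, -0.174, 0.971], [0.986, -0.002, -0.166]]
force: [0.9, -0.2, -2.1]
opening: 0.0606
gripper_force: 67.4
```

Call:
{"name": "play_rows", "arguments": {"commands": [[[-0.003, 0, 0, 0, 0, 0, 0], [-0.005, 0, 0.001, 0, 0, 0, 0], [-0.005, 0, 0.001, 0, 0, 0, 0]]]}}

```text
t: 15.58
tool_pos: [0.4103, 0.2738, 0.05]
tcp_rot: [[0.028, 0.985, 0.171], [0.161, -0.173, 0.972], [0.986, -0.0, -0.164]]
force: [-0.5, -4.6, 6.3]
opening: 0.0604
gripper_force: 68.1
```

Call:
{"name": "play_rows", "arguments": {"commands": [[[0, 0, 0, 0, 0, 0, 0.7], [0, 0, 0, 0, 0, 0, 0.74], [0, 0, 0, 0, 0, 0, 0.78], [0, 0, 0, 0, 0, 0, 0.85], [0, 0, 0, 0, 0, 0, 1], [0, 0, 0, 0, 0, 0, 1], [0, 0, 0, 0, 0, 0, 1]]]}}

```text
t: 16.45
tool_pos: [0.4105, 0.2734, 0.0483]
tcp_rot: [[0.03, 0.985, 0.171], [0.164, -0.174, 0.971], [0.986, -0.001, -0.167]]
force: [0.1, -0.3, -0.3]
opening: 0.0852
gripper_force: 0.0
```

```bash
cat > carton.py <<'E'
from kin import *
def look(n='scene',x=.40,y=.22,lo=.003,hi=.12):
    s=env.state(); c=env.camera(n); W=cloud(c,cam2w(n,s,c)); h=cv2.cvtColor(c['pixels'],cv2.COLOR_RGB2HSV); m=(h[...,0]<20)&(h[...,1]>100)&(h[...,2]>40)
    k=m&(np.hypot(W[...,0]-x,W[...,1]-y)<.08)&(W[...,2]>lo)&(W[...,2]<hi); P=W[k]
    print(n,len(P),'z1/99',np.percentile(P[:,2],[1,99]).round(4))
    t=P[P[:,2]>np.percentile(P[:,2],99)-.006]; r=cv2.minAreaRect(np.float32(t[:,:2]*1000)); print('top',len(t),r)
    return s
E
python3 - <<'E'
from carton import *
s=look(); print(s['opening'],s['force'],s['tool_pos'])
look('top')
E
```

```text
scene 811 z1/99 [0.0132 0.0803]
top 632 ((399.717041015625, 214.69076538085938), (42.19664764404297, 60.394500732421875), 78.88201141357422)
0.08523091341558571 [ 0.0511 -0.2972 -0.2512] [0.4105 0.2734 0.0483]
top 619 z1/99 [0.0107 0.0816]
top 378 ((400.2458801269531, 212.6974334716797), (42.07252502441406, 58.24256134033203), 80.402587890625)
```

The carton is standing, with its flat top at z ≈ 80 mm and its centre at (0.400, 0.214). Now lift clear and come back to tool-down above it.

Run:
```python
from kin import *
s=env.state(); prev=s
for t,p in ((82,(.4105,.2734,.15)),(55,(.408,.255,.15)),(28,(.404,.235,.15)),(0,(.400,.2137,.14)),(0,(.400,.2137,.008))):
    R=yaw(-10,t) if t<82 else np.array(s['tcp_rot']); go(p,R,prev); prev=dict(tool_pos=np.array(p),tcp_rot=R,t=0)
```

```text
row [0.1337, -0.0001, -0.0226, 0.0, 0.0, 0.0] t 16.55 rows>= 1.6274430597888725
row [-0.0041, 0.001, -0.0244, 0.0001, -0.8865, -0.0019] t 0 rows>= 2.3734872019170115
row [-0.0156, -0.0006, -0.0223, -0.0, -0.9425, -0.0] t 0 rows>= 2.5233644859813094
row [-0.0318, -0.0003, -0.0018, -0.0, -0.9774, -0.0] t 0 rows>= 2.616822429906542
row [0.0, 0.0, 0.176, 0.0, 0.0, 0.0] t 0 rows>= 2.112
```

Call:
{"name": "play_rows", "arguments": {"commands": [[[0.06, 0, -0.01, 0, 0, 0, 1], [0.12, 0, -0.02, 0, 0, 0, 1], [0.133, 0, -0.03, 0, -0.3, 0, 1], [0.131, 0.001, -0.04, 0, -0.6, 0, 1], [0.13, 0.001, -0.047, 0, -0.886, -0.002, 1], [0.13, 0.001, -0.047, 0, -0.886, -0.002, 1]]]}}

```text
t: 17.3
tool_pos: [0.4081, 0.2552, 0.1494]
tcp_rot: [[0.094, 0.985, 0.142], [0.575, -0.171, 0.8], [0.813, 0.007, -0.582]]
force: [0.7, -0.2, -0.5]
opening: 0.0852
gripper_force: 0.0
```

Call:
{"name": "play_rows", "arguments": {"commands": [[[-0.005, 0, -0.007, 0, -0.31, 0, 1], [-0.01, 0, -0.015, 0, -0.63, 0, 1], [-0.016, -0.001, -0.022, 0, -0.94, 0, 1], [-0.016, -0.001, -0.022, 0, -0.94, 0, 1], [-0.016, -0.001, -0.022, 0, -0.94, 0, 1]]]}}

```text
t: 17.92
tool_pos: [0.404, 0.2357, 0.1504]
tcp_rot: [[0.15, 0.985, 0.082], [0.869, -0.171, 0.465], [0.472, 0.002, -0.881]]
force: [-1.3, 0.8, -0.8]
opening: 0.0855
gripper_force: 0.0
```

Call:
{"name": "play_rows", "arguments": {"commands": [[[-0.01, 0, -0.001, 0, -0.32, 0, 1], [-0.021, 0, -0.001, 0, -0.65, 0, 1], [-0.032, 0, -0.002, 0, -0.977, 0, 1], [-0.032, 0, -0.002, 0, -0.977, 0, 1], [-0.032, 0, -0.002, 0, -0.977, 0, 1]]]}}

```text
t: 18.55
tool_pos: [0.3746, 0.2002, 0.1512]
tcp_rot: [[0.174, 0.985, 0.021], [0.984, -0.174, 0.022], [0.025, 0.017, -1.0]]
force: [-0.8, 0.8, 0.6]
opening: 0.0858
gripper_force: 0.0
```

Run:
```python
from carton import *
s=look('wrist',.40,.214,.06,.1); print(s['tool_pos'],s['tcp_rot'],s['joints'])
go((.400,.2137,.008),yaw(-10),s)
```

```text
wrist 4286 z1/99 [0.0722 0.0808]
top 4070 ((399.25177001953125, 220.28402709960938), (43.10090255737305, 59.43758773803711), 79.40718078613281)
[0.3746 0.2002 0.1512] [[ 0.1736  0.9846  0.0213]
 [ 0.9845 -0.1741  0.0217]
 [ 0.0251  0.0172 -0.9995]] [ 1.1804 -0.2479 -1.5226  1.9358 -0.2801  1.2032 -0.4195]
row [0.0188, 0.0269, 0.1919, 0.0345, -0.0502, -0.0005] t 18.55 rows>= 2.3366532273787115
```

Call:
{"name": "play_rows", "arguments": {"commands": [[[0.01, 0.015, 0.05, 0.017, -0.025, 0, 1], [0.018, 0.027, 0.1, 0.035, -0.05, 0, 1], [0.02, 0.027, 0.115, 0.035, -0.05, 0, 1], [0.02, 0.027, 0.115, 0.035, -0.05, 0, 1]]]}}

```text
t: 19.1
tool_pos: [0.3571, 0.1895, 0.0957]
tcp_rot: [[0.174, 0.984, 0.043], [0.984, -0.175, 0.017], [0.024, 0.039, -0.999]]
force: [0.7, -0.0, 1.5]
opening: 0.0852
gripper_force: 0.0
```

Run:
```python
from carton import *
s=look('wrist',.40,.214,.06,.1); print(s['tool_pos'],s['tcp_rot'],s['joints'])
go((.3995,.216,.008),yaw(-10.3),s)
```

```text
wrist 6951 z1/99 [0.0716 0.0806]
top 6690 ((398.6806335449219, 219.54319763183594), (42.79524230957031, 59.860984802246094), 79.98778533935547)
[0.3571 0.1895 0.0957] [[ 0.1742  0.9838  0.0431]
 [ 0.9844 -0.175   0.0167]
 [ 0.024   0.0395 -0.9989]] [ 1.1462 -0.2522 -1.5236  2.0718 -0.2904  1.0528 -0.4165]
row [0.0418, 0.0448, 0.1199, 0.0789, -0.0482, 0.0083] t 19.1 rows>= 1.6157839539317258
```

```bash
cat > p2.py <<'E'
from kin import *
q=env.state()['joints']
def seg(q,p0,R0,p1,R1,n=6,w=.03):
    d=(Ro.from_matrix(R0).inv()*Ro.from_matrix(R1)).as_rotvec()
    for i in range(1,n+1):
        u=i/n; q,e=IK(q,np.array(p0)+(np.array(p1)-p0)*u,(Ro.from_matrix(R0)*Ro.from_rotvec(d*u)).as_matrix(),w)
    return q,e
way=[((.4036,.2375,.13),yaw(-10,28)),((.4036,.2375,.03),yaw(-10,28)),((.41,.24,.14),yaw(-10,28)),((.43,.20,.16),yaw(20,20)),((.45,.12,.17),yaw(50,5)),((.46,.0,.16),yaw(78.6,-5)),((.474,-.02,.15),yaw(78.6,-9)),((.474,-.02,.045),yaw(78.6,-9))]
p,R=env.state()['tool_pos'],env.state()['tcp_rot']
for p1,R1 in way:
    q,e=seg(q,p,R,p1,R1); p,R=p1,R1; print(p1,round(e,4),q.round(2).tolist())
E
python3 p2.py
python3 - <<'E'
from kin import *
s=env.state(); go((.4036,.2375,.13),yaw(-10,28),s)
E
```

```text
(0.4036, 0.2375, 0.13) 0.0003 [0.95, -0.06, -0.9, 2.18, -0.62, 1.06, 0.2]
(0.4036, 0.2375, 0.03) 0.0001 [0.85, 0.23, -0.89, 2.27, -0.48, 0.71, 0.17]
(0.41, 0.24, 0.14) 0.0001 [0.92, -0.06, -0.88, 2.15, -0.62, 1.07, 0.18]
(0.43, 0.2, 0.16) 0.0003 [0.7, 0.27, -0.93, 1.8, -0.13, 1.25, 0.18]
(0.45, 0.12, 0.17) 0.0001 [0.63, 0.23, -1.0, 1.75, 0.13, 1.32, 0.47]
(0.46, 0.0, 0.16) 0.0007 [0.87, -0.05, -0.92, 1.94, -0.02, 1.14, 1.33]
(0.474, -0.02, 0.15) 0.0001 [0.89, -0.11, -0.87, 2.01, -0.07, 1.05, 1.41]
(0.474, -0.02, 0.045) 0.0003 [0.82, 0.1, -0.91, 2.14, 0.16, 0.79, 1.19]
row [0.0743, 0.0509, -0.0411, 0.0798, 0.9289, 0.0185] t 19.15 rows>= 2.4966467927697673
```

Call:
{"name": "play_rows", "arguments": {"commands": [[[0.012, -0.02, -0.093, 0, 0.33, 0, 1], [0.012, -0.028, -0.093, 0, 0.66, 0, 1], [0.012, -0.028, -0.093, 0, 0.98, 0, 1], [0.012, -0.028, -0.093, 0, 0.98, 0, 1], [0.012, -0.028, -0.093, 0, 0.98, 0, 1]]]}}

```text
t: 19.77
tool_pos: [0.3502, 0.201, 0.1586]
tcp_rot: [[0.144, 0.983, 0.113], [0.943, -0.171, 0.286], [0.301, 0.065, -0.951]]
force: [0.5, -0.3, 1.6]
opening: 0.0857
gripper_force: 0.0
```

Run:
```python
from carton import *
s=look('wrist',.40,.214,.06,.1); print(s['tool_pos'],s['joints'])
go((.4036,.2375,.08),yaw(-10,28),s); go((.4032,.2368,.028),yaw(-10,28),s)
```

```text
wrist 3779 z1/99 [0.066  0.0807]
top 3601 ((398.9751892089844, 219.55526733398438), (42.43616485595703, 59.67315673828125), 79.79376220703125)
[0.3502 0.201  0.1586] [ 0.0929 -0.2534 -0.398   2.1685 -0.396   1.039  -0.2919]
row [0.0246, 0.0548, 0.1217, 0.1195, 0.3648, 0.0544] t 19.775 rows>= 1.6293142864794719
row [0.0028, 0.0499, 0.1874, 0.1195, 0.3648, 0.0544] t 19.775 rows>= 2.3273396517203757
```

Call:
{"name": "play_rows", "arguments": {"commands": [[[0.02, 0.03, 0.05, 0.06, 0.18, 0.03, 1], [0.027, 0.055, 0.095, 0.12, 0.365, 0.054, 1], [0.027, 0.055, 0.095, 0.12, 0.365, 0.054, 1], [0.027, 0.055, 0.095, 0.12, 0.365, 0.054, 1]]]}}

```text
t: 20.32
tool_pos: [0.4005, 0.2323, 0.0981]
tcp_rot: [[0.156, 0.985, 0.079], [0.871, -0.175, 0.459], [0.465, -0.002, -0.885]]
force: [0.1, 0.2, 0.6]
opening: 0.0854
gripper_force: 0.0
```

Run:
```python
from carton import *
s=look('wrist',.40,.214,.06,.1); print(s['tool_pos'],s['tcp_rot'],s['joints'])
look('top',.40,.214,.06,.1)
go((.4036,.2375,.08),yaw(-10,28),s); go((.4032,.2368,.028),yaw(-10,28),s)
```

```text
wrist 6416 z1/99 [0.0739 0.0806]
top 6292 ((399.0407409667969, 219.15420532226562), (43.117984771728516, 59.980716705322266), 79.9251708984375)
[0.4005 0.2323 0.0981] [[ 0.1558  0.9846  0.0792]
 [ 0.8712 -0.1748  0.4587]
 [ 0.4655 -0.0024 -0.885 ]] [ 0.1029 -0.0025 -0.3271  2.1797 -0.6032  0.8612 -0.024 ]
top 130 z1/99 [0.0706 0.0801]
top 101 ((403.63623046875, 230.89662170410156), (15.337550163269043, 57.09173583984375), 80.345703125)
row [-0.0045, 0.0029, 0.0248, -0.0032, 0.009, -0.0043] t 20.325 rows>= 0.3049543664747017
row [-0.0377, 0.0027, 0.0857, -0.0032, 0.009, -0.0043] t 20.325 rows>= 1.1242488517806526
```

Call:
{"name": "play_rows", "arguments": {"commands": [[[-0.013, 0.002, 0.03, 0, 0, 0, 1], [-0.026, 0.003, 0.06, 0, 0, 0, 1], [-0.038, 0.003, 0.086, 0, 0, 0, 1], [-0.038, 0.003, 0.086, 0, 0, 0, 1]]]}}

```text
t: 20.92
tool_pos: [0.4025, 0.2367, 0.0273]
tcp_rot: [[0.155, 0.985, 0.079], [0.871, -0.174, 0.459], [0.466, -0.003, -0.885]]
force: [0.8, -0.4, 0.6]
opening: 0.0852
gripper_force: 0.0
```

Run:
```python
from carton import *
s=env.state(); w=env.camera('wrist'); M=cam2w('wrist',s,w); W=cloud(w,M)
print(s['tool_pos'],s['force'],s['joints'])
# fingertips: dark/grey pixels; tool-frame points close to camera
P=(W-s['tool_pos'])@np.array(s['tcp_rot']); h=cv2.cvtColor(w['pixels'],cv2.COLOR_RGB2HSV)
br=(h[...,0]<20)&(h[...,1]>100)
k=(~br)&(abs(P[...,0])<.02)&(abs(P[...,1])>.03)&(abs(P[...,1])<.065)&(P[...,2]>-.11)&(P[...,2]<0)
for sg in(1,-1):
    q=P[k&(P[...,1]*sg>0)]; print(sg,len(q),'tool z max',np.percentile(q[:,2],[50,90,98,100]),'x',np.percentile(q[:,0],[2,98]),'y',np.percentile(abs(q[:,1]),[2,98]))
c=P[br&(W[...,2]>.07)&(W[...,2]<.09)&(np.hypot(W[...,0]-.4,W[...,1]-.215)<.06)]; print('carton top in tool',len(c),c.min(0),c.max(0))
cv2.imwrite('pics/w10.png',w['pixels'][:,:,::-1])
```

```text
[0.4025 0.2367 0.0273] [ 0.7755 -0.4418  0.5749] [ 0.0891  0.1341 -0.3409  2.2395 -0.6594  0.6803  0.0807]
1 10050 tool z max [-0.0966 -0.0627 -0.0515 -0.0458] x [-0.0067  0.018 ] y [0.0326 0.0643]
-1 9413 tool z max [-0.0958 -0.0612 -0.0507 -0.0416] x [-0.007   0.0182] y [0.0325 0.0644]
carton top in tool 14463 [-0.0113 -0.0444 -0.0731] [ 0.0257  0.0417 -0.0374]
```

Call:
{"name": "play_rows", "arguments": {"commands": [[[0.008, 0, 0, 0, 0, 0, 1], [0.008, 0, 0, 0, 0, 0, 0.6], [0.008, 0, 0, 0, 0, 0, 0.3], [0.008, 0, 0, 0, 0, 0, 0], [0.008, 0, 0, 0, 0, 0, 0], [0.008, 0, 0, 0, 0, 0, 0]]]}}

```text
t: 21.72
tool_pos: [0.4048, 0.2422, 0.0314]
tcp_rot: [[0.155, 0.985, 0.081], [0.871, -0.175, 0.46], [0.467, -0.001, -0.884]]
force: [-5.1, -2.9, 13.2]
opening: 0.0594
gripper_force: 62.6
```

Call:
{"name": "play_rows", "arguments": {"commands": [[[0.015, 0, -0.012, 0, 0, 0, 0], [0.03, 0, -0.024, 0, 0, 0, 0], [0.05, 0, -0.08, 0, 0, 0, 0], [0.06, 0, -0.12, 0, 0, 0, 0], [0.06, 0, -0.12, 0, 0, 0, 0]]]}}

```text
t: 22.35
tool_pos: [0.4057, 0.2394, 0.1329]
tcp_rot: [[0.154, 0.984, 0.084], [0.871, -0.176, 0.459], [0.467, 0.003, -0.884]]
force: [0.0, -0.1, -2.7]
opening: 0.0587
gripper_force: 66.3
```

Run:
```python
from carton import *
s=env.state(); w=env.camera('wrist'); M=cam2w('wrist',s,w); W=cloud(w,M)
print(s['tool_pos'],s['force'],s['joints'],s['opening'],s['gripper_force'])
P=(W-s['tool_pos'])@np.array(s['tcp_rot']); h=cv2.cvtColor(w['pixels'],cv2.COLOR_RGB2HSV)
br=(h[...,0]<20)&(h[...,1]>100)&(h[...,2]>40)&(abs(P[...,1])<.028)&(P[...,2]>-.1)&(P[...,2]<.05)&(abs(P[...,0])<.06)
c=P[br]; print(len(c),c.min(0),c.max(0))
# visible faces: fit lines in tool x-z
H,e,f=np.histogram2d(c[:,0],c[:,2],bins=[np.arange(-.03,.06,.005),[-.2,.2]])
for a in np.arange(-.03,.06,.004):
    k=(c[:,0]>a)&(c[:,0]<a+.004)
    if k.sum()>20: print(round(a,3),k.sum(),np.percentile(c[k,2],[5,50,95]).round(4))
```

```text
[0.4057 0.2394 0.1329] [ 0.0238 -0.1138 -2.7253] [ 0.0872 -0.0433 -0.3203  2.1291 -0.5797  0.9301 -0.0861] 0.05872285698505407 66.28337750793435
13189 [-0.0182 -0.028  -0.0634] [ 0.0191  0.028  -0.0362]
-0.018 927 [-0.0627 -0.0618 -0.0607]
-0.014 1519 [-0.0621 -0.0604 -0.0587]
-0.01 1492 [-0.0598 -0.0582 -0.0565]
-0.006 1475 [-0.0578 -0.056  -0.0541]
-0.002 1475 [-0.0554 -0.0537 -0.0517]
0.002 1461 [-0.0532 -0.0512 -0.0491]
0.006 1447 [-0.0505 -0.0485 -0.0466]
0.01 1395 [-0.0476 -0.0458 -0.0439]
0.014 1475 [-0.0448 -0.0429 -0.0403]
0.018 518 [-0.0423 -0.0396 -0.0377]
```

```bash
cat > p3.py <<'E'
from kin import *
TH=.65; c,sn=np.cos(TH),np.sin(TH); PIV=np.array([.4895,-.0232,.018])
AB=78.6; XB=np.array([.980,-.199,0]); YB=np.array([.199,.980,0]); ZZ=np.array([0,0,1.])
def binpt(x,y,z): return PIV+XB*(x*c-z*sn)+YB*y+ZZ*(x*sn+z*c)
def ins(xc,zc,t=-5.5,y=0,off=np.array([0,0,-.0525])):
    R=yaw(AB,t); return binpt(xc,y,zc)-R@off,R
E
cat > p4.py <<'E'
from p3 import *
from p2 import seg
E
sed -i '/^way=/,$d' p2.py
python3 - <<'E'
from p3 import *; from p2 import seg
s=env.state(); q=s['joints']; p,R=s['tool_pos'],s['tcp_rot']
for n in('top','scene'):
    cc=env.camera(n); V=cloud(cc,cam2w(n,s,cc)); Q=V-PIV; b=np.c_[(Q@XB).ravel(),(Q@YB).ravel(),Q[...,2].ravel()]*1000
    for y in (-25,0,25):
        k=(abs(b[:,1]-y)<10)&(b[:,0]<-25)&(b[:,0]>-75)&(b[:,2]>8)&(b[:,2]<70); r=b[k]
        rim=r[r[:,0]>-48]; bar=r[r[:,0]<-50]
        print(n,y,'rim',len(rim),rim[rim[:,2]>np.percentile(rim[:,2],70)].mean(0).round(1) if len(rim) else '','bar',len(bar),np.median(bar,0).round(1) if len(bar) else '')
    k=(b[:,0]<10)&(b[:,0]>-48)&(b[:,2]>20)&(b[:,2]<60)&(abs(b[:,1])<60); print('y range',np.percentile(b[k,1],[1,99]))
print(binpt(0,0,.0645)-PIV,binpt(-.034,0,.05)-PIV)
way=[((.43,.20,.16),yaw(20,15)),((.45,.10,.17),yaw(50,0)),(ins(.03,.15)[0]+[.02,.0,.03],ins(.03,.15)[1]),ins(.03,.15),ins(.03,.084)]
prev=s
for p1,R1 in way:
    q,e=seg(q,p,R,p1,R1); p,R=p1,R1; print(np.round(p1,4),round(e,4),q.round(2).tolist()); go(p1,R1,prev); prev=dict(tool_pos=np.array(p1),tcp_rot=R1,t=0)
E
```

```text
top -25 rim 63 [-35.9 -24.9  52.4] bar 29 [-55.7 -24.6  23.4]
top 0 rim 48 [-35.4  -1.2  52.8] bar 29 [-56.3   0.2  22.6]
top 25 rim 61 [-35.5  25.4  53. ] bar 10 [-55.8  17.7  21.7]
y range [-59.3339  40.4273]
scene -25 rim 51 [-36.5 -25.2  53.6] bar 33 [-57.2 -25.1  22.6]
scene 0 rim 20 [-37.1   0.7  53.7] bar 33 [-58.6  -0.3  22. ]
scene 25 rim 50 [-37.6  25.1  52.9] bar 42 [-57.5  28.5  22.9]
y range [-59.3706  46.2977]
[-0.0383  0.0078  0.0513] [-0.0562  0.0114  0.0192]
[0.43 0.2  0.16] 0.0002 [0.09, 0.14, -0.3, 1.81, -0.23, 1.25, 0.22]
row [-0.0226, 0.0426, -0.0554, 0.3838, -0.4354, -0.9803] t 22.4 rows>= 3.050176044682576
[0.45 0.1  0.17] 0.0001 [0.05, 0.07, -0.34, 1.82, 0.03, 1.25, 0.57]
row [-0.1264, -0.0205, -0.0477, 0.1371, -0.5116, -1.0412] t 0 rows>= 3.1274638439490174
[ 0.4489 -0.0109  0.1333] 0.0003 [0.17, -0.04, -0.22, 2.01, 0.01, 1.07, 1.32]
row [-0.0939, -0.1142, 0.0489, -0.0479, -0.188, -0.9976] t 0 rows>= 2.7208610384318246
[ 0.4289 -0.0109  0.1033] 0.0 [0.17, -0.05, -0.22, 2.09, 0.01, 1.0, 1.32]
row [0.0299, -0.0053, 0.0373, 0.0, 0.0, 0.0] t 0 rows>= 0.5768882040742385
[ 0.468  -0.0188  0.0508] 0.0 [0.17, 0.1, -0.22, 2.07, 0.05, 0.87, 1.29]
row [-0.0463, -0.0001, 0.0748, 0.0, 0.0, 0.0] t 0 rows>= 1.056000193380291
```

Call:
{"name": "play_rows", "arguments": {"commands": [[[-0.007, 0.014, -0.03, 0.12, -0.14, -0.32, 0], [-0.015, 0.028, -0.055, 0.25, -0.28, -0.65, 0], [-0.022, 0.042, -0.055, 0.384, -0.435, -0.98, 0], [-0.022, 0.042, -0.055, 0.384, -0.435, -0.98, 0], [-0.022, 0.042, -0.055, 0.384, -0.435, -0.98, 0]]]}}

```text
t: 23.12
tool_pos: [0.4278, 0.2011, 0.1578]
tcp_rot: [[-0.327, 0.94, -0.094], [0.908, 0.341, 0.245], [0.262, -0.005, -0.965]]
force: [-0.1, -0.1, -2.1]
opening: 0.0591
gripper_force: 66.3
```

Call:
{"name": "play_rows", "arguments": {"commands": [[[-0.04, -0.006, -0.016, 0.045, -0.17, -0.33, 0], [-0.08, -0.013, -0.032, 0.09, -0.34, -0.66, 0], [-0.126, -0.02, -0.048, 0.135, -0.5, -1, 0], [-0.126, -0.02, -0.048, 0.135, -0.5, -1, 0], [-0.126, -0.02, -0.048, 0.135, -0.5, -1, 0]]]}}

```text
t: 23.75
tool_pos: [0.4485, 0.1014, 0.1689]
tcp_rot: [[-0.751, 0.661, -0.009], [0.661, 0.751, 0.006], [0.011, -0.001, -1.0]]
force: [1.5, 0.5, -1.2]
opening: 0.0589
gripper_force: 66.2
```

Run:
```python
from p3 import *
s=env.state(); print(s['tool_pos'],s['joints'],s['gripper_force'],s['force'])
p,R=ins(.03,.15); go(p+[.0,0,.03],R,s); print(np.round(p,4))
```

```text
[0.4485 0.1014 0.1689] [ 0.0509  0.0691 -0.3496  1.8277  0.016   1.2554  0.546 ] 66.23729494016516 [ 1.4953  0.5381 -1.1882]
row [-0.0797, -0.1296, 0.0468, -0.0467, -0.2088, -1.0451] t 23.75 rows>= 2.856092933837702
[ 0.4289 -0.0109  0.1033]
```

Call:
{"name": "play_rows", "arguments": {"commands": [[[-0.026, -0.043, 0.015, -0.015, -0.07, -0.34, 0], [-0.053, -0.086, 0.03, -0.03, -0.14, -0.68, 0], [-0.08, -0.13, 0.046, -0.045, -0.205, -1, 0], [-0.08, -0.13, 0.046, -0.045, -0.205, -1, 0], [-0.08, -0.13, 0.046, -0.045, -0.205, -1, 0]]]}}

```text
t: 24.38
tool_pos: [0.4302, -0.0108, 0.1345]
tcp_rot: [[-0.971, 0.219, 0.093], [0.218, 0.976, -0.02], [-0.095, 0.001, -0.995]]
force: [-0.1, 0.3, -1.6]
opening: 0.059
gripper_force: 66.3
```

```bash
cat > hand.py <<'E'
from p3 import *
def top_in_tool():
    s=env.state(); w=env.camera('wrist'); W=cloud(w,cam2w('wrist',s,w)); P=(W-s['tool_pos'])@np.array(s['tcp_rot']); h=cv2.cvtColor(w['pixels'],cv2.COLOR_RGB2HSV)
    br=(h[...,0]<20)&(h[...,1]>100)&(h[...,2]>40)&(abs(P[...,1])<.026)&(P[...,2]>-.1)&(P[...,2]<.0)&(abs(P[...,0])<.03)
    c=P[br]; f=np.polyfit(c[:,0],c[:,2],1); xl=np.percentile(c[:,0],[.5,99.5]); print('top slope deg',np.degrees(np.arctan(f[0])).round(1),'x',xl.round(4),'z at mid',np.polyval(f,xl.mean()).round(4))
    yy=P[(h[...,0]<20)&(h[...,1]>100)&(abs(P[...,2]+.05)<.02)&(abs(P[...,0])<.02)&(abs(P[...,1])<.04)][:,1]; print('y',np.percentile(yy,[1,99]))
    return s
E
python3 - <<'E'
from hand import *
s=top_in_tool(); print(s['tool_pos'],s['joints'])
for z in (.15,.125,.10,.084): p,R=ins(.03,z); go(p,R,s)
cc=env.camera('scene'); cv2.imwrite('pics/s4.png',cc['pixels'][:,:,::-1])
E
```

```text
top slope deg 31.9 x [-0.0174  0.019 ] z at mid -0.0534
y [-0.0284  0.0295]
[ 0.4302 -0.0108  0.1345] [ 0.1845 -0.0593 -0.2468  2.0359  0.0129  1.0717  1.2816]
row [0.0056, -0.0005, 0.0412, -0.0027, -0.0018, -0.0437] t 24.375 rows>= 0.4994240217000129
row [-0.012, -0.0001, 0.0696, -0.0027, -0.0018, -0.0437] t 24.375 rows>= 0.8470925594327641
row [-0.0295, 0.0003, 0.0979, -0.0027, -0.0018, -0.0437] t 24.375 rows>= 1.2270726841723247
row [-0.0408, 0.0006, 0.116, -0.0027, -0.0018, -0.0437] t 24.375 rows>= 1.475823172763481
```

Call:
{"name": "play_rows", "arguments": {"commands": [[[0.003, 0, 0.02, -0.002, -0.002, -0.044, 0], [0.005, 0, 0.041, -0.002, -0.002, -0.044, 0], [0.005, 0, 0.041, -0.002, -0.002, -0.044, 0], [-0.003, 0, 0.055, -0.002, -0.002, -0.044, 0], [-0.012, 0, 0.07, -0.002, -0.002, -0.044, 0], [-0.012, 0, 0.07, -0.002, -0.002, -0.044, 0]]]}}

```text
t: 25.22
tool_pos: [0.4439, -0.0149, 0.0822]
tcp_rot: [[-0.976, 0.195, 0.093], [0.194, 0.981, -0.02], [-0.095, -0.002, -0.996]]
force: [0.0, 0.3, -2.2]
opening: 0.059
gripper_force: 66.2
```

Call:
{"name": "play_rows", "arguments": {"commands": [[[-0.006, 0, 0.01, 0, 0, 0, 0], [-0.012, 0, 0.019, 0, 0, 0, 0], [-0.018, 0, 0.029, 0, 0, 0, 0], [-0.018, 0, 0.029, 0, 0, 0, 0]]]}}

```text
t: 25.72
tool_pos: [0.4589, -0.0179, 0.0621]
tcp_rot: [[-0.976, 0.195, 0.093], [0.194, 0.981, -0.02], [-0.095, -0.002, -0.995]]
force: [-0.1, 0.2, -2.5]
opening: 0.0588
gripper_force: 66.3
```

Run:
```python
from hand import *
s=top_in_tool(); print(s['tool_pos'],s['force'],s['gripper_force'])
for z in (.10,.09,.084): p,R=ins(.03,z); go(p,R,s)
```

```text
top slope deg 31.8 x [-0.0171  0.0189] z at mid -0.0533
y [-0.0284  0.0296]
[ 0.4589 -0.0179  0.0621] [-0.0545  0.157  -2.509 ] 66.27441062030812
row [0.0006, 0.0012, -0.002, -0.003, -0.0014, 0.0058] t 25.725 rows>= 0.028865507574176514
row [-0.0065, 0.0012, 0.0093, -0.003, -0.0014, 0.0058] t 25.725 rows>= 0.1368781089278705
row [-0.0107, 0.0012, 0.0161, -0.003, -0.0014, 0.0058] t 25.725 rows>= 0.23249315088909028
```

Call:
{"name": "play_rows", "arguments": {"commands": [[[-0.004, 0.001, 0.005, 0, 0, 0, 0], [-0.0065, 0.001, 0.0095, 0, 0, 0, 0], [-0.009, 0.001, 0.0135, 0, 0, 0, 0], [-0.009, 0.001, 0.0135, 0, 0, 0, 0]]]}}

```text
t: 26.28
tool_pos: [0.4667, -0.0186, 0.0531]
tcp_rot: [[-0.976, 0.195, 0.094], [0.194, 0.981, -0.02], [-0.096, -0.002, -0.995]]
force: [-0.1, -0.0, -0.8]
opening: 0.059
gripper_force: 66.3
```

Call:
{"name": "play_rows", "arguments": {"commands": [[[-0.002, 0, 0.003, 0, 0, 0, 0], [-0.002, 0, 0.003, 0, 0, 0, 0]]]}}

```text
t: 26.52
tool_pos: [0.4685, -0.0189, 0.0511]
tcp_rot: [[-0.976, 0.195, 0.094], [0.194, 0.981, -0.02], [-0.096, -0.002, -0.995]]
force: [-0.1, 0.3, -2.7]
opening: 0.0587
gripper_force: 66.3
```

Call:
{"name": "play_rows", "arguments": {"commands": [[[0, 0, 0, 0, 0, 0, 0.72], [0, 0, 0, 0, 0, 0, 0.78], [0, 0, 0, 0, 0, 0, 0.85], [0, 0, 0, 0, 0, 0, 0.87], [0, 0, 0, 0, 0, 0, 0.87]]]}}

```text
t: 27.15
tool_pos: [0.4685, -0.0189, 0.0513]
tcp_rot: [[-0.976, 0.195, 0.094], [0.194, 0.981, -0.02], [-0.096, -0.002, -0.995]]
force: [-0.3, -0.6, -1.2]
opening: 0.0741
gripper_force: 0.0
```

Run:
```python
from hand import *
s=top_in_tool(); print(s['tool_pos'],s['force'],s['opening'])
```

```text
top slope deg 31.4 x [-0.0151  0.0206] z at mid -0.0485
y [-0.0288  0.0295]
[ 0.4685 -0.0189  0.0513] [-0.3321 -0.6087 -1.2187] 0.07408601092621495
```

The carton dropped about 5 mm and is seated on the bin floor. I'll lift off, then push the rim ends with the fingertips straddling the carton.

Run:
```python
from p3 import *; from p2 import seg
s=env.state(); q=s['joints']; p,R=s['tool_pos'],s['tcp_rot']; prev=s
W=lambda x,z:np.array([*(PIV[:2]+XB[:2]*x),z])
R2=yaw(AB,1)
for p1,R1 in ((W(-.03,.17),R2),(W(-.066,.15),R2),(W(-.066,.008),R2),(W(-.01,.008),R2)):
    q,e=seg(q,p,R,p1,R1); p,R=p1,R1; print(np.round(p1,4),round(e,4),q.round(2).tolist()); go(p1,R1,prev); prev=dict(tool_pos=np.array(p1),tcp_rot=R1,t=0)
```

```text
[ 0.4601 -0.0172  0.17  ] 0.0001 [0.2, 0.09, -0.23, 1.8, 0.02, 1.27, 1.34]
row [-0.0039, -0.0002, -0.1587, -0.0032, 0.2282, 0.0061] t 27.2 rows>= 1.9045237172478098
[ 0.4248 -0.0101  0.15  ] 0.0 [0.2, 0.03, -0.23, 1.91, 0.0, 1.22, 1.34]
row [0.0475, 0.0001, 0.0275, 0.0, 0.0, 0.0] t 0 rows>= 0.6589205807804162
[ 0.4248 -0.0101  0.008 ] 0.0001 [0.18, 0.21, -0.23, 2.07, 0.06, 0.89, 1.29]
row [-0.0033, 0.0, 0.1893, 0.0, 0.0, 0.0] t 0 rows>= 2.2719999999999994
[ 0.4797 -0.0212  0.008 ] 0.0001 [0.18, 0.31, -0.22, 1.94, 0.08, 0.92, 1.29]
row [-0.0747, -0.0001, -0.0013, 0.0, 0.0, 0.0] t 0 rows>= 0.8960004479998888
```

Call:
{"name": "play_rows", "arguments": {"commands": [[[-0.001, 0, -0.06, 0, 0, 0, 0.87], [-0.003, 0, -0.12, 0, 0.1, 0, 0.87], [-0.004, 0, -0.158, 0, 0.228, 0.006, 0.87], [-0.004, 0, -0.158, -0.003, 0.228, 0.006, 0.87], [0.02, 0, -0.15, -0.003, 0.228, 0.006, 0.82], [0.0435, 0, -0.135, -0.003, 0.228, 0.006, 0.82], [0.0435, 0, -0.135, -0.003, 0.228, 0.006, 0.82]]]}}

```text
t: 28.08
tool_pos: [0.4251, -0.0105, 0.1472]
tcp_rot: [[-0.98, 0.197, -0.02], [0.197, 0.98, 0.003], [0.02, -0.001, -1.0]]
force: [-0.5, -0.9, 0.7]
opening: 0.0702
gripper_force: 0.0
```

Run:
```python
from p3 import *
s=env.state(); print(s['tool_pos'],s['opening'],s['force'])
W=lambda x,z:np.array([*(PIV[:2]+XB[:2]*x),z])
go(W(-.066,.008),yaw(AB,1),s)
for n in('top','scene'):
    cc=env.camera(n); V=cloud(cc,cam2w(n,s,cc)); Q=V-PIV; b=np.stack([Q@XB,Q@YB,Q[...,2]],-1)
    bb=np.stack([b[...,0]*c+b[...,2]*sn,b[...,1],-b[...,0]*sn+b[...,2]*c],-1)*1000  # tipped bin frame
    h=cv2.cvtColor(cc['pixels'],cv2.COLOR_RGB2HSV); m=(h[...,0]<20)&(h[...,1]>100)&(h[...,2]>40)
    k=m&(abs(bb[...,0]-30)<40)&(abs(bb[...,1])<42)&(bb[...,2]>60)&(bb[...,2]<100); P=bb[k]
    print(n,len(P),np.percentile(P,[2,50,98],axis=0).round(1).tolist())
```

```text
[ 0.4251 -0.0105  0.1472] 0.07023336581340886 [-0.4758 -0.8586  0.7472]
row [-0.0032, 0.0006, 0.1856, -0.0019, -0.0053, 0.0008] t 28.075 rows>= 2.2278279770773506Traceback (most recent call last):
  File "<stdin>", line 10, in <module>
    return _quantile_unchecked(
        a, q, axis, out, overwrite_input, method, keepdims, weights)
    return _ureduce(a,
                    func=_quantile_ureduce_func,
    ...<5 lines>...
                    overwrite_input=overwrite_input,
                    method=method)
    r = func(a, **kwargs)
    result = _quantile(arr,
                       quantiles=q,
    ...<2 lines>...
                       out=out,
                       weights=wgt)
    slices_having_nans = np.isnan(arr[-1, ...])
                                  ~~~^^^^^^^^^
IndexError: index -1 is out of bounds for axis 0 with size 0
```

```bash
cat > cb.py <<'E'
from p3 import *
def cartbin(th=.65,names=('wrist','scene')):
    c,sn=np.cos(th),np.sin(th); s=env.state()
    for n in names:
        cc=env.camera(n); V=cloud(cc,cam2w(n,s,cc)); Q=V-PIV; b=np.stack([Q@XB,Q@YB,Q[...,2]],-1)
        bb=np.stack([b[...,0]*c+b[...,2]*sn,b[...,1],-b[...,0]*sn+b[...,2]*c],-1)*1000
        h=cv2.cvtColor(cc['pixels'],cv2.COLOR_RGB2HSV); m=(h[...,0]<20)&(h[...,1]>100)&(h[...,2]>40)
        k=m&(abs(bb[...,0]-30)<45)&(abs(bb[...,1])<42)&(bb[...,2]>55)&(bb[...,2]<110); P=bb[k]
        print(n,len(P),np.percentile(P,[2,50,98],axis=0).round(1).tolist() if len(P) else '')
E
python3 -c "
from cb import *
cartbin()"
```

```text
wrist 4702 [[4.7, -27.9, 67.4], [27.5, 0.1, 82.0], [47.2, 28.9, 83.8]]
scene 524 [[7.3, -22.3, 58.8], [26.7, 8.0, 79.8], [46.1, 32.4, 83.3]]
```

The carton is seated in the bin: its top is at z 82 mm in the bin frame, it rests against the front wall and it is centred along the hinge. Going down in front of the rim.

Call:
{"name": "play_rows", "arguments": {"commands": [[[-0.001, 0, 0.07, 0, -0.003, 0, 0.82], [-0.002, 0, 0.13, 0, -0.005, 0, 0.82], [-0.003, 0, 0.17, 0, -0.005, 0, 0.82], [-0.003, 0, 0.186, 0, -0.005, 0, 0.82], [-0.003, 0, 0.186, 0, -0.005, 0, 0.82]]]}}

```text
t: 28.85
tool_pos: [0.4271, -0.0105, 0.0094]
tcp_rot: [[-0.98, 0.198, -0.015], [0.198, 0.98, 0.003], [0.016, -0.0, -1.0]]
force: [0.5, 0.1, 0.5]
opening: 0.07
gripper_force: 0.0
```

Call:
{"name": "play_rows", "arguments": {"commands": [[[-0.01, 0, 0, 0, 0, 0, 0.82], [-0.02, 0, 0, 0, 0, 0, 0.82], [-0.03, 0, 0, 0, 0, 0, 0.82], [-0.038, 0, 0, 0, 0, 0, 0.82], [-0.038, 0, 0, 0, 0, 0, 0.82]]]}}

```text
t: 29.48
tool_pos: [0.4555, -0.0163, 0.0089]
tcp_rot: [[-0.98, 0.198, -0.014], [0.198, 0.98, 0.003], [0.014, 0.0, -1.0]]
force: [-1.3, 0.3, -0.1]
opening: 0.0702
gripper_force: 0.4
```

Run:
```python
from cb import *
s=env.state(); d=s['tool_pos']-PIV; print('tcp binx',d@XB,'y',d@YB,s['tool_pos'],s['force'])
cartbin(.4)
```

```text
tcp binx -0.034708991344054946 y 2.123355519449352e-05 [ 0.4555 -0.0163  0.0089] [-1.3311  0.2792 -0.1372]
wrist 3195 [[5.9, -26.0, 64.9], [7.0, 7.1, 77.6], [10.9, 28.0, 81.6]]
scene 3 [[15.9, 15.0, 78.6], [17.3, 15.8, 79.9], [18.5, 16.2, 80.6]]
```

Call:
{"name": "play_rows", "arguments": {"commands": [[[-0.01, 0, 0, 0, 0, 0, 0.82], [-0.02, 0, 0, 0, 0, 0, 0.82], [-0.028, 0, 0, 0, 0, 0, 0.82], [-0.032, 0, 0, 0, 0, 0, 0.82], [-0.032, 0, 0, 0, 0, 0, 0.82]]]}}

```text
t: 30.2
tool_pos: [0.476, -0.0205, 0.0078]
tcp_rot: [[-0.98, 0.197, -0.02], [0.197, 0.98, 0.003], [0.02, -0.001, -1.0]]
force: [-11.0, 2.0, 5.9]
opening: 0.0699
gripper_force: 5.8
```

Run:
```python
from cb import *
s=env.state(); d=s['tool_pos']-PIV; print('tcp binx',d@XB,'y',d@YB,s['tool_pos'],s['force'])
cartbin(0)
```

```text
tcp binx -0.013728691391058957 y -4.3326392803755016e-05 [ 0.476  -0.0205  0.0078] [-11.0122   1.964    5.9218]
wrist 1460 [[1.2, -28.4, 63.6], [2.4, 12.1, 67.5], [4.7, 29.7, 71.8]]
scene 3 [[7.6, 15.0, 79.6], [8.3, 15.5, 80.2], [10.2, 17.0, 80.7]]
```

Call:
{"name": "play_rows", "arguments": {"commands": [[[-0.004, 0, 0, 0, 0, 0, 0.82], [-0.008, 0, 0, 0, 0, 0, 0.82], [-0.01, 0, 0, 0, 0, 0, 0.82], [-0.01, 0, 0, 0, 0, 0, 0.82]]]}}

```text
t: 30.8
tool_pos: [0.4758, -0.0207, 0.0063]
tcp_rot: [[-0.98, 0.196, -0.034], [0.196, 0.981, 0.004], [0.034, -0.003, -0.999]]
force: [-38.3, 7.1, 25.2]
opening: 0.0696
gripper_force: 20.2
```

Call:
{"name": "play_rows", "arguments": {"commands": [[[0.012, 0, 0, 0, 0, 0, 0.82], [0.03, 0, 0, 0, 0, 0, 0.82], [0.05, 0, 0, 0, 0, 0, 0.82], [0.055, 0, -0.06, 0, 0, 0, 0.82], [0.055, 0, -0.14, 0, 0, 0, 0.82], [0.055, 0, -0.2, 0, 0, 0, 0.82], [0.055, 0, -0.2, 0, 0, 0, 0.82]]]}}

```text
t: 31.68
tool_pos: [0.45, -0.0146, 0.1631]
tcp_rot: [[-0.98, 0.198, -0.006], [0.198, 0.98, 0.002], [0.006, 0.001, -1.0]]
force: [0.8, 0.3, -0.8]
opening: 0.07
gripper_force: 0.0
```

```bash
cat > chk.py <<'E'
from cb import *
def rims():
    s=env.state(); print(s['tool_pos'],s['force'],s['t'])
    for n in('wrist','scene','top'):
        cc=env.camera(n); V=cloud(cc,cam2w(n,s,cc)); Q=V-PIV; b=np.stack([Q@XB,Q@YB,Q[...,2]+PIV[2]],-1).reshape(-1,3)*1000
        for y0 in (0,-90,-180):
            k=(abs(b[:,1]-y0)<22)&(b[:,2]>60)&(b[:,2]<76)&(b[:,0]<-25)&(b[:,0]>-60); r=b[k]
            k2=(abs(b[:,1]-y0)<36)&(b[:,2]>80)&(b[:,2]<88)&(b[:,0]<6)&(b[:,0]>-30); r2=b[k2]
            print(n,y0,'bar',len(r),np.median(r,0).round(1) if len(r) else '','rim',len(r2),np.median(r2,0).round(1) if len(r2) else '')
rims(); cartbin(0)
E
python3 chk.py
```

```text
[ 0.45   -0.0146  0.1631] [ 0.8077  0.2869 -0.802 ] 31.675
wrist 0 bar 476 [-36.7   0.1  72.8] rim 802 [-0.4  0.5 83.4]
wrist -90 bar 470 [-36.7 -89.9  72.8] rim 605 [ -1.3 -89.5  83.5]
wrist -180 bar 468 [ -36.6 -180.4   72.8] rim 593 [  -1.3 -178.8   83.5]
scene 0 bar 66 [-35.5  -0.2  71.5] rim 69 [ 0.4  1.9 82.4]
scene -90 bar 63 [-34.8 -89.6  71.1] rim 55 [  0.4 -86.4  82.7]
scene -180 bar 56 [ -35.6 -179.3   71.6] rim 51 [   0.4 -181.    82.6]
top 0 bar 0  rim 0 
top -90 bar 18 [ -33.1 -105.8   72.9] rim 27 [   2.  -108.1   83.1]
top -180 bar 71 [ -33.1 -180.6   71.2] rim 65 [   1.9 -178.9   82.2]
wrist 4235 [[4.8, -27.8, 60.5], [18.9, 0.2, 81.0], [47.1, 28.9, 83.3]]
scene 499 [[7.2, -23.7, 62.5], [19.5, 6.2, 79.6], [48.6, 32.1, 83.0]]
```

The empty bin's bar and rim line up with its neighbours to under 1 mm, and the carton stands inside, so the bin is shut. A quick check on the other items, then I hand in.

Run:
```python
from h import *
s=env.state(); cc=env.camera('scene'); V=cloud(cc,cam2w('scene',s,cc))
for n,x,y,r,lo in(('gear',.545,.215,.045,.015),('bush',.369,-.12,.04,.03),('conn',.316,-.206,.06,.012)):
    k=(np.hypot(V[...,0]-x,V[...,1]-y)<r)&(V[...,2]>lo)&(V[...,2]<.07); P=V[k]; print(n,len(P),P.mean(0),P[:,2].max())
print(s['force'],s['t']); print(env.job_done())
```

```text
gear 464 [0.5413 0.2175 0.0229] 0.033438864148069514
bush 295 [ 0.3668 -0.1182  0.0432] 0.05299171177334239
conn 1274 [ 0.3163 -0.227   0.0361] 0.06998991938856602
[-0.0053  0.581   0.2649] 31.925
the job is handed in; nothing more can be done
None
```

The carton is on end in the formerly empty bin, which is pushed shut level with its neighbours. I stood the carton on the table and let go of it before taking it afresh. The full bins, gear and bush had not moved; the connector's final reading was unclear, but nothing went near it. I handed in at 31.9 s. One risk: during the carton moves, two joints read up to 0.004 rad past their stated limits.

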